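Refill the water softener with salt

TASK

Refill the water softener with salt: first switch its mains off (red rocker, near end down), then use the steel scoop to move every white salt ball from the dark grey tray into the softener's white hopper, without touching the salt with the gripper or spilling any on the worktop. When all the salt is in, lay the scoop back upright on the middle of its dark mat, only then switch the mains on again (red rocker, far end down), and last flip the blue rocker over to its far end to start the cycle. Leave the other things on the worktop alone.

Things in the scene. Friction and masses are not known exactly. Their poses are not given: they have to be found in the camera images.
- softener: fixed white and grey water softener, mm: 170 (its x) x 280 (its y) x 100 high, origin: centre of its underside. x points to its far side, y to its left. Its right part is an open white hopper, its left part a grey switch panel (top 90 above the worktop) with two rockers side by side, each turning about a level axis along the softener's y: red (outer, left) and blue, 61 apart
- hopper_floor (a point): centre of the white hopper's inner floor, 10 mm above the worktop; axes as the softener's. Hopper inside: 154 (x) x 139 (y); walls 8 thick, rim 100 above the worktop, open on top
- mains (a joint): red rocker, the mains switch, 70 x 40 mm. Over-centre: snaps to either position. +0.22 rad = ON, its FAR end (white dot) down; -0.22 = OFF, its NEAR end (robot's side) down. Press straight down on the raised end 26 mm from the pivot: about 4 N, 12 mm of travel; once past level (0) it goes over by itself
- mains_far (a point): top face of the red rocker 26 mm from its pivot, at the far end (white dot); about 105 mm above the worktop when down, 117 when up
- mains_near (a point): top face of the red rocker 26 mm from its pivot, at the near end; about 105 mm above the worktop when down, 117 when up
- cycle (a joint): blue rocker, starts the cycle; same size and mechanism, right of the red one. -0.22 rad = STOPPED, near end down; +0.22 = RUNNING, far end (white dot) down
- cycle_far (a point): as mains_far, for the blue rocker
- cycle_near (a point): as mains_near, for the blue rocker
- salt_tray: dark grey open plastic tray with the salt, fixed, mm: level floor 2 thick; inside 156 (its x) x 266 (its y), walls 2 thick, 34 high. Origin: centre of its underside. Its y axis (long) points away from the robot, its x to the robot's right. A black divider along y (2 thick, top 32 high) in the middle makes two lanes 77 wide, centred on x=-39.5 and +39.5. Salt starts in the near half (-y)
- scoop: steel scoop, 240 g, mm: open nose to its own -x. Origin: centre of underside. Pan 108 long (lip x=-54, back wall x=+54), 70 wide, 66 inside, floor 2 thick; front 14 is a ramp up to a ridge 4 high. Sides 32 high, 18 in front (x=-45 to -21), none ahead; back 36. Holds 2 balls. Post at x=+53 to +65 carries a handle bar over the pan; free space under the bar from 36 to 77 above the underside
- scoop_grip (a point): where to grasp the scoop: centre of its black handle bar, which runs along the scoop's x: 94 mm long (scoop x -29 to +65), 20 wide (y), 26 high. The point lies 90 above the underside at scoop x=+5, y=0
- scoop_mat: dark rubber mat, fixed, 170 x 150 x 3 mm, the scoop's resting place; origin: centre of its underside on the worktop
- salt0_center (a point): centre of white salt ball 0: 44 mm diameter, 55 g, rolls with some resistance and is slippery (friction about 0.3). Absent in some starts
- salt1_center (a point): centre of white salt ball 1: 44 mm diameter, 55 g, rolls with some resistance and is slippery (friction about 0.3). Absent in some starts
- salt2_center (a point): centre of white salt ball 2: 44 mm diameter, 55 g, rolls with some resistance and is slippery (friction about 0.3). Absent in some starts
- salt3_center (a point): centre of white salt ball 3: 44 mm diameter, 55 g, rolls with some resistance and is slippery (friction about 0.3). Absent in some starts
- salt4_center (a point): centre of white salt ball 4: 44 mm diameter, 55 g, rolls with some resistance and is slippery (friction about 0.3). Absent in some starts
- salt5_center (a point): centre of white salt ball 5: 44 mm diameter, 55 g, rolls with some resistance and is slippery (friction about 0.3). Absent in some starts
- mug: bystander, loose: white mug, 92x123x95; origin: centre of its underside. Leave alone
- tape_measure: bystander, loose: yellow and black pocket tape measure, 33x71x62; origin: centre of its underside. Leave alone
- torch: bystander, loose: black torch lying down, 37x122x33; origin: centre of its underside. Leave alone
Things that resemble listed ones, but are neither listed nor needed, are in the scene too. Leave any yellow look-alike of the part that bears salt3_center alone.

How it is judged:
On the way, in this order (a step that is already met when the one before it is completed fails the run):
1. the mains (red rocker) is switched off (value of joint mains below -0.12 rad), for 0.2 s.
2. all salt balls lie in the hopper, mains still off (x of salt0_center in the frame of hopper_floor between -0.077 and 0.077 m and y of salt0_center in the frame of hopper_floor between -0.0695 and 0.0695 m and z of each of salt0_center, salt1_center, salt2_center, salt3_center, salt4_center, salt5_center in the frame of hopper_floor below 0.085 m and x of salt1_center in the frame of hopper_floor between -0.077 and 0.077 m and y of salt1_center in the frame of hopper_floor between -0.0695 and 0.0695 m and x of salt2_center in the frame of hopper_floor between -0.077 and 0.077 m and y of salt2_center in the frame of hopper_floor between -0.0695 and 0.0695 m and x of salt3_center in the frame of hopper_floor between -0.077 and 0.077 m and y of salt3_center in the frame of hopper_floor between -0.0695 and 0.0695 m and x of salt4_center in the frame of hopper_floor between -0.077 and 0.077 m and y of salt4_center in the frame of hopper_floor between -0.0695 and 0.0695 m and x of salt5_center in the frame of hopper_floor between -0.077 and 0.077 m and y of salt5_center in the frame of hopper_floor between -0.0695 and 0.0695 m and linear speed of each of salt0, salt1, salt2, salt3, salt4, salt5 below 0.05 m/s and value of joint mains below -0.12 rad), for 0.2 s.
3. the scoop is back upright on the middle of its mat and released, mains still off (horizontal distance between scoop_grip and scoop_mat below 0.045 m and height (world z) of scoop_grip below 0.1 m and angle between scoop's own z axis and vertical below 0.1 rad and linear speed of scoop below 0.03 m/s and value of joint mains below -0.12 rad and contact force between the fingers and scoop below 0.2 N), for 0.2 s.
4. the mains is switched on again (value of joint mains above 0.12 rad), for 0.2 s.
5. the blue rocker is flipped to its far end (running) (value of joint each of cycle, mains above 0.12 rad), for 0.2 s.
At the end, for the whole second after the job is handed in: every salt ball that was there lies at rest inside the hopper, below its rim; the scoop stands upright and at rest on its mat, the middle of its handle within 45 mm of the mat's centre; the red rocker is ON and the blue rocker RUNNING (both far ends down, joint above 0.12 rad) (all of step 5 and x of salt0_center in the frame of hopper_floor between -0.077 and 0.077 m and y of salt0_center in the frame of hopper_floor between -0.0695 and 0.0695 m and z of each of salt0_center, salt1_center, salt2_center, salt3_center, salt4_center, salt5_center in the frame of hopper_floor below 0.085 m and x of salt1_center in the frame of hopper_floor between -0.077 and 0.077 m and y of salt1_center in the frame of hopper_floor between -0.0695 and 0.0695 m and x of salt2_center in the frame of hopper_floor between -0.077 and 0.077 m and y of salt2_center in the frame of hopper_floor between -0.0695 and 0.0695 m and x of salt3_center in the frame of hopper_floor between -0.077 and 0.077 m and y of salt3_center in the frame of hopper_floor between -0.0695 and 0.0695 m and x of salt4_center in the frame of hopper_floor between -0.077 and 0.077 m and y of salt4_center in the frame of hopper_floor between -0.0695 and 0.0695 m and x of salt5_center in the frame of hopper_floor between -0.077 and 0.077 m and y of salt5_center in the frame of hopper_floor between -0.0695 and 0.0695 m and linear speed of each of salt0, salt1, salt2, salt3, salt4, salt5 below 0.05 m/s and horizontal distance between scoop_grip and scoop_mat below 0.045 m and height (world z) of scoop_grip below 0.1 m and angle between scoop's own z axis and vertical below 0.1 rad and linear speed of scoop below 0.03 m/s); the robot touches nothing.
It fails at once if the gripper's fingers touch a salt ball (contact force between the fingers and salt0 above 0.3 N or contact force between the fingers and salt1 above 0.3 N or contact force between the fingers and salt2 above 0.3 N or contact force between the fingers and salt3 above 0.3 N or contact force between the fingers and salt4 above 0.3 N or contact force between the fingers and salt5 above 0.3 N).
It fails at once if a salt ball ends up outside tray, scoop and hopper, on the worktop ((height (world z) of salt0_center below 0.026 m and (x of salt0_center in the frame of salt_tray above 0.083 m or x of salt0_center in the frame of salt_tray below -0.083 m or y of salt0_center in the frame of salt_tray above 0.14 m or y of salt0_center in the frame of salt_tray below -0.14 m)) or (height (world z) of salt1_center below 0.026 m and (x of salt1_center in the frame of salt_tray above 0.083 m or x of salt1_center in the frame of salt_tray below -0.083 m or y of salt1_center in the frame of salt_tray above 0.14 m or y of salt1_center in the frame of salt_tray below -0.14 m)) or (height (world z) of salt2_center below 0.026 m and (x of salt2_center in the frame of salt_tray above 0.083 m or x of salt2_center in the frame of salt_tray below -0.083 m or y of salt2_center in the frame of salt_tray above 0.14 m or y of salt2_center in the frame of salt_tray below -0.14 m)) or (height (world z) of salt3_center below 0.026 m and (x of salt3_center in the frame of salt_tray above 0.083 m or x of salt3_center in the frame of salt_tray below -0.083 m or y of salt3_center in the frame of salt_tray above 0.14 m or y of salt3_center in the frame of salt_tray below -0.14 m)) or (height (world z) of salt4_center below 0.026 m and (x of salt4_center in the frame of salt_tray above 0.083 m or x of salt4_center in the frame of salt_tray below -0.083 m or y of salt4_center in the frame of salt_tray above 0.14 m or y of salt4_center in the frame of salt_tray below -0.14 m)) or (height (world z) of salt5_center below 0.026 m and (x of salt5_center in the frame of salt_tray above 0.083 m or x of salt5_center in the frame of salt_tray below -0.083 m or y of salt5_center in the frame of salt_tray above 0.14 m or y of salt5_center in the frame of salt_tray below -0.14 m))).
It fails at once if a bystander is pushed more than 4 cm or tipped over (distance of any of mug, tape_measure, torch from where it was at the start of the episode above 0.04 m or angle between mug's own z axis and vertical above 0.5 rad).
Of salt0, salt1, salt2, salt3, salt4, salt5 only 4 to 6 are there at a start; the rules pass over those that are not, and their reading is None.
At some moment in a run one of scoop may be knocked a few centimetres aside while the robot is not near it.
It also fails if it takes over 210 s, if anything falls off the work surface, if the arm or the gripper's body presses on something with over 40 N, if the wrist force passes 120 N, or if a joint passes its speed limit or range.

ROBOT

A 6-joint arm with a two-finger parallel gripper is mounted at the origin on a cart in front of the work surface, level with it; the furniture and walls round the work are solid. World frame = base frame: x ahead of the robot, y to its left, z up, the work surface at z = 0. Lengths are in m, angles in rad, forces in N, time in s.
With the tool pointing down it reaches from about 0.375 to 0.9 m from the base axis. Payload 3.1 kg.
Tool frame: the origin (TCP) lies between the finger pads; the fingertips stand 19 mm ahead of it and the grasp point (between the pads) is the TCP; z points along the fingers, y is the line along which they close (so a half turn about z gives the same grasp; the last joint's range is limited). The gripper opens to 87 mm and grips with 3 to 60 N. Pads are 19 mm wide; open, the fingers measure 117 mm over their backs; the gripper's body (75 mm by 190 mm) begins 51 mm behind the grasp point.
Start: joints at [-1.361, 0.527, 1.433, -0, 1.181, -0.178], TCP at [0.237, -0.578, 0.242] pointing down, gripper open.
Joint ranges: [-3.08, 3.08], [-0.75, 2.2], [0.22, 2.44], [-1.43, 4.57], [0, 2.65], [-2.85, 2.85]. Speed limits (rad/s): [2.79, 2.79, 3.14, 3.14, 3.14, 3.14].

INTERFACE

Orientations are given as a unit quaternion [x, y, z, w].
In Python, from rig import robot, camera, camera_info, hand_in gives the robot as it stands.
- The arm moves only by the shell command python3 -m handwheel 'ROWS' [FORCE]. ROWS is a JSON object of lists of equal length, an entry for each row: "hand": the opening, from 0 (shut) to 1 (fully open); "translation": the shift along the world's x, y, z in mm, a list of three; "turn": the turn, a rotation vector about the world's x, y, z in rad, a list of three. In form: {"hand": [hand, ...], "translation": [[tx, ty, tz], ...], "turn": [[ax, ay, az], ...]}. A call has 1 to 12 rows; each row is the pose to reach, as a shift and turn from the pose commanded when the call began; what a row does not reach only later rows make up. A row lasts 1/12 s, in which the tool goes at most 41.7 mm and 7.16 degrees, less where a joint would pass 70% of its speed; a pose out of reach is approached as far as the arm can. A call with a gripper value outside its range is refused whole. The fingers move at their own pace and stop on an object; FORCE is the grip in N (left out, the last holds). Time passes only in rows, so rows that repeat a pose let the fingers close. It gives the time, the measured TCP pose, the force, the opening and the grip force at its end, in the units of the state.
- robot.get_obs(): the state, without advancing time (a new reading comes with each control period).
- camera(name): name is "side" or "top" or "wrist"; returns (picture, depth): 400x640x3 uint8, red, green, blue; 400x640 float32, m along the optical axis (not along the pixel's ray), 0 where there is no reading.
- camera_info(name): a dict with "vertical_fov" (degrees; the focal length in pixels is half the picture's height over the tangent of half this angle, whatever the lens; pixels are square), "cx", "cy" (the principal point, pixels), "world_from_camera" (4x4, takes a point from camera to world coordinates). Camera axes: x right, y down, z forward; pixel columns grow to the right and rows downward; lengths in m; the calibration is good to about 2 mm. A picture is of the moment at which its call begins: read the wrist's pose just before it. camera_info takes no time and is no camera call; for the wrist camera it gives the pose at the moment of the call.
- hand_in(): hands the job in; it is judged then, once.
The state is a dict: "time": time; "q": joint angles; "joint_velocities": joint speeds; "joint_torque": joint torques, N m; "position": TCP position; "tool_rot": TCP orientation; "ft_force": force on the tool from outside, world axes, zero at the start; "moment": the same for the moment, N m; "grip_width": finger opening in m; "grip_force": force on a finger pad.
Only numpy, scipy, OpenCV 4.12 (cv2) and the standard library are available. Lean on these libraries where they do the work, as an engineer would, in place of code of your own. Each camera call takes 0.05 s, during which the arm holds its last target. There are 200 camera calls.

## Working session

There is one attempt and no reset: what is moved stays moved. The work goes in short steps, Python scripts to look and compute and a shell command to move; the robot and the scene stay as the last step left them, time stands still between calls to the robot, and variables do not carry over. Pictures are saved under pics/ and viewed, at most 14 in all, crops included, and the job is handed in when it is done.

```bash
ls; mkdir -p pics
cat > h.py <<'E'
import numpy as np, cv2
from rig import robot,camera,camera_info
def snap(n,f):
    i=camera_info(n); p,d=camera(n); cv2.imwrite('pics/'+f+'.png',p[:,:,::-1]); np.savez('pics/'+f,d=d,T=i['world_from_camera'],c=[i['vertical_fov'],i['cx'],i['cy']],p=p)
def cloud(f):
    z=np.load('pics/'+f+'.npz'); d=z['d'];fv,cx,cy=z['c'];fl=200/np.tan(np.radians(fv)/2)
    v,u=np.mgrid[:400,:640]
    P=np.stack([(u-cx)*d/fl,(v-cy)*d/fl,d],-1)
    return P@z['T'][:3,:3].T+z['T'][:3,3],z['p'],d
E
python3 -c "
from h import *
for n in ('top','side'): snap(n,n+'0')
print(camera_info('top'),camera_info('side')['world_from_camera'])
o=robot.get_obs();print(o)"
```

```text
pics
{'vertical_fov': 43.08627150483537, 'cx': 315.5049049694895, 'cy': 189.76354490026267, 'world_from_camera': array([[ 0.29937632, -0.74750005,  0.59297344, -0.36272967],
       [-0.95409401, -0.2287624 ,  0.19331937, -0.22031029],
       [-0.00885621, -0.62362765, -0.78167136,  1.28912291],
       [ 0.        ,  0.        ,  0.        ,  1.        ]])} [[-0.877443   -0.21965601  0.42643291  0.04729658]
 [-0.47891735  0.35101962 -0.80462625  1.0737105 ]
 [ 0.02705467 -0.91023978 -0.41319678  0.61339014]
 [ 0.          0.          0.          1.        ]]
{'time': 0.1, 'q': array([-1.36052725e+00,  5.28394364e-01,  1.43378074e+00,  2.94465281e-06,
        1.18142087e+00, -1.78503894e-01]), 'joint_velocities': array([ 0.00047205, -0.0022865 , -0.00335952, -0.00143159, -0.00101376,
        0.00105828]), 'joint_torque': array([-9.91870984e-04, -4.40986168e+01, -1.77150643e+01,  6.32880209e-02,
        5.33748942e-02, -5.58662884e-05]), 'position': array([ 0.2367998 , -0.57771983,  0.24065437]), 'tool_rot': array([ 9.81165979e-01,  1.93163965e-01, -1.45468655e-05, -1.00155290e-03]), 'ft_force': array([0.19584683, 0.60585952, 0.76897508]), 'moment': array([-0.00705073,  0.03386084,  0.02734704]), 'grip_force': 0.0, 'grip_width': 0.08705485764563309}
```

View pics/top0.png

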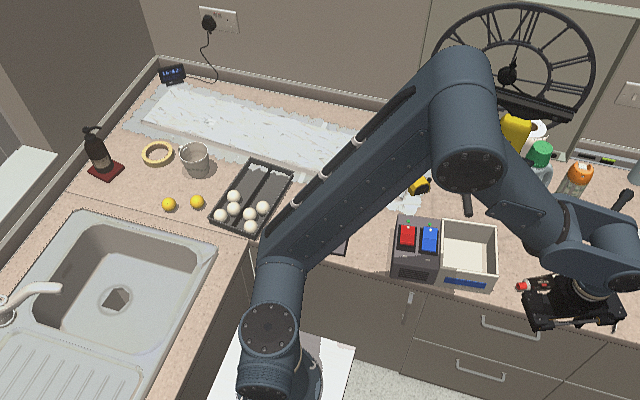

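View pics/side0.png

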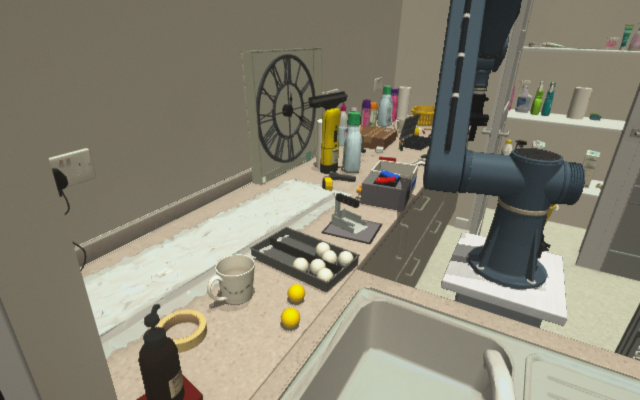

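```bash
cat >> h.py <<'E'
def ortho(fs,out,x0,x1,y0,y1,s,zmax=0.3):
    # image: up = +x, left=+y ; s m per px
    H=int((x1-x0)/s);W=int((y1-y0)/s);im=np.zeros((H,W,3),np.uint8);zb=np.full((H,W),-1.)
    for f in fs:
        P,p,d=cloud(f);m=(d>0)&(P[...,2]<zmax)&(P[...,0]>x0)&(P[...,0]<x1)&(P[...,1]>y0)&(P[...,1]<y1)
        Q=P[m];c=p[m];o=np.argsort(Q[:,2]);Q=Q[o];c=c[o]
        r=((x1-Q[:,0])/s).astype(int).clip(0,H-1);k=((y1-Q[:,1])/s).astype(int).clip(0,W-1)
        g=Q[:,2]>=zb[r,k];im[r[g],k[g]]=c[g];zb[r[g],k[g]]=Q[g,2]
    cv2.imwrite('pics/'+out+'.png',im[:,:,::-1]);return im,zb
E
python3 -c "
from h import *
im,z=ortho(['top0','side0'],'o0',.3,1.0,-.4,.5,.00125)
im=cv2.imread('pics/o0.png')
for k in range(0,9): cv2.putText(im,'%.1f'%(.5-.1*k),(k*80,10),0,.35,(0,255,255)); cv2.line(im,(k*80,0),(k*80,560),(0,255,255),1)
for k in range(0,7): cv2.putText(im,'%.1f'%(1-.1*k),(0,k*80+10),0,.35,(0,255,255)); cv2.line(im,(0,k*80),(720,k*80),(0,255,255),1)
cv2.imwrite('pics/o0g.png',im)
"
```

```text
(no output)
```

View pics/o0g.png

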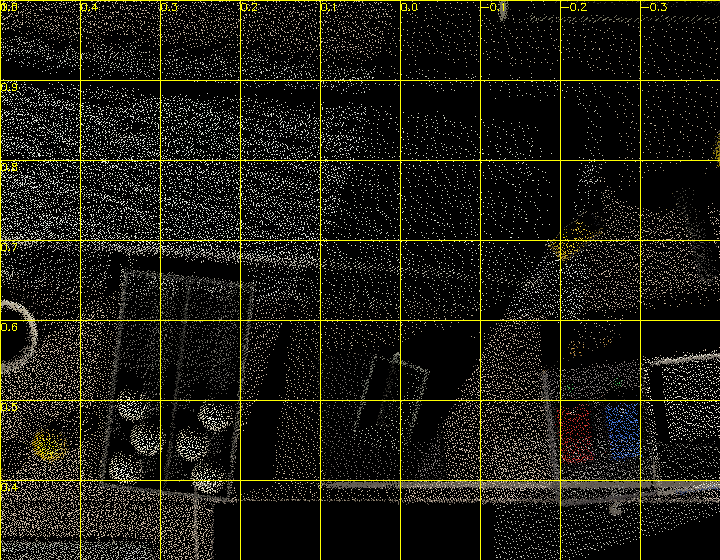

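```bash
cat > fit.py <<'E'
from h import *
from scipy.optimize import least_squares,minimize
from sklearn import cluster if False else None
E
cat > fit.py <<'E'
from h import *
from scipy.optimize import least_squares
def loc(Q,p):
    c,s=np.cos(p[2]),np.sin(p[2]);d=Q[:,:2]-p[:2];return np.c_[c*d[:,0]+s*d[:,1],-s*d[:,0]+c*d[:,1]]
def rectd(L,hx,hy):
    a=np.abs(L)-[hx,hy];return np.maximum(a,0)@[1,1]+np.minimum(a.max(1),0)
def fit(Q,rects,p0):
    r=lambda p:np.min(np.abs([rectd(loc(Q,p)-c,hx,hy) for c,hx,hy in rects]),0)
    s=least_squares(r,p0,loss='soft_l1',f_scale=.003);return s.x,np.median(np.abs(r(s.x)))
def pts(fs):
    A=[cloud(f) for f in fs];return np.concatenate([a[0][a[2]>0] for a in A]),np.concatenate([a[1][a[2]>0] for a in A]).astype(int)
def balls(Q,C,tray,n=6):
    L=loc(Q,tray);w=(C.min(1)>100)&(np.ptp(C,1)<60) if 0 else (C.min(1)>70)
    m=(np.abs(L[:,0])<.077)&(np.abs(L[:,1])<.131)&(Q[:,2]>.012)&(Q[:,2]<.06)&w
    B=Q[m];out=[]
    rng=np.random.default_rng(0)
    while len(out)<n and len(B)>15:
        best=None
        for t in range(300):
            q=B[rng.integers(len(B))];c=np.r_[q[:2]+rng.uniform(-.02,.02,2),.024]
            k=np.sum(np.abs(np.linalg.norm(B-c,axis=1)-.022)<.003)
            if best is None or k>best[0]:best=(k,c)
        c=best[1]
        for _ in range(3):
            N=B[np.abs(np.linalg.norm(B-c,axis=1)-.022)<.006]
            c=least_squares(lambda x:np.linalg.norm(N-x,axis=1)-.022,c,loss='soft_l1',f_scale=.002).x
        k=np.sum(np.abs(np.linalg.norm(B-c,axis=1)-.022)<.004)
        if k<25:break
        out.append(np.r_[c,k]);B=B[np.linalg.norm(B-c,axis=1)>.029]
    return np.array(out)
if __name__=='__main__':
    np.set_printoptions(precision=4,suppress=True)
    Q,C=pts(['top0','side0'])
    m=(Q[:,2]>.027)&(Q[:,2]<.037)&(C.max(1)<110)&(Q[:,0]>.36)&(Q[:,0]<.69)&(Q[:,1]>.17)&(Q[:,1]<.39)
    p,e=fit(Q[m],[(np.zeros(2),.078,.134),(np.zeros(2),.001,.134)],[.525,.28,-np.pi/2-.1]);print('tray',p,e,m.sum())
    b=balls(Q,C,p);print(b);print(np.c_[loc(b,p)])
    for f in ('top0','side0'):
        Qf,Cf=pts([f]);m=(Qf[:,2]>.08)&(Qf[:,2]<.103)&(Qf[:,0]>.37)&(Qf[:,0]<.62)&(Qf[:,1]>-.46)&(Qf[:,1]<-.17)&(Cf.min(1)>90)
        q,e=fit(Qf[m],[(np.array([0,-.0625]),.081,.0735)],[.47,-.3,-.05]);print('soft',f,q,e,m.sum())
        for nm,mm in (('red',(Cf[:,0]>90)&(Cf[:,1]<50)&(Cf[:,2]<60)),('blue',(Cf[:,2]>120)&(Cf[:,0]<70))):
            k=mm&(Qf[:,2]>.085)&(Qf[:,2]<.14)&(Qf[:,0]>.37)&(Qf[:,0]<.62)&(Qf[:,1]>-.46)&(Qf[:,1]<-.17);R=Qf[k]
            if len(R):print(nm,R.mean(0),R.min(0),R.max(0),len(R),'slope',np.polyfit(R[:,0],R[:,2],1),'edge',np.polyfit(R[:,0],R[:,1],1))
    m=(np.abs(Q[:,0]-.48)<.12)&(np.abs(Q[:,1])<.1)
    for a,b2 in ((.001,.007),(.03,.04),(.098,.11)):
        k=m&(Q[:,2]>a)&(Q[:,2]<b2);R=Q[k]
        if len(R)>3:print(a,len(R),R.mean(0),cv2.minAreaRect(R[:,:2].astype(np.float32)))
    k=m&(Q[:,2]>.075)&(Q[:,2]<.12)&(C.max(1)<90);R=Q[k];print('bar',len(R),R.mean(0),R[:,2].max(),cv2.minAreaRect(R[:,:2].astype(np.float32)))
E
python3 fit.py
python3 -c "
from h import *
import cv2
a=cv2.imread('pics/side0.png')[150:260,230:450];b=cv2.imread('pics/top0.png')[200:300,240:520]
cv2.imwrite('pics/c0.png',cv2.resize(a,None,fx=3.5,fy=3.5,interpolation=2))"
```

```text
tray [ 0.517   0.2791 -1.6881] 0.0012577169518093257 893
[[  0.4058   0.2381   0.0246 298.    ]
 [  0.4977   0.3331   0.0246 264.    ]
 [  0.4538   0.3139   0.0245 301.    ]
 [  0.4164   0.3427   0.0242 286.    ]
 [  0.4475   0.2584   0.0243 262.    ]
 [  0.4837   0.2289   0.0243 263.    ]]
[[ 0.0537 -0.1056]
 [-0.0514 -0.0254]
 [-0.0272 -0.0668]
 [-0.0514 -0.1073]
 [ 0.0286 -0.0666]
 [ 0.0537 -0.0271]]
soft top0 [ 0.4577 -0.2601  0.1243] 0.015411898447955957 1573
red [ 0.4415 -0.22    0.1051] [ 0.4199 -0.2415  0.0916] [ 0.4885 -0.2002  0.117 ] 18 slope [-0.044   0.1245] edge [ 0.0976 -0.2631]
blue [ 0.4515 -0.2811  0.1058] [ 0.424  -0.3023  0.0938] [ 0.4951 -0.2576  0.1176] 157 slope [0.1953 0.0177] edge [ 0.014  -0.2875]
soft side0 [ 0.4658 -0.2629  0.0683] 0.03336865921344001 408
red [ 0.4562 -0.2111  0.1067] [ 0.4224 -0.2782  0.0921] [ 0.4893 -0.194   0.1176] 87 slope [-0.2102  0.2026] edge [ 0.0222 -0.2212]
blue [ 0.4622 -0.2728  0.1084] [ 0.4256 -0.2934  0.0972] [ 0.4908 -0.2574  0.1162] 57 slope [0.2008 0.0156] edge [ 0.2575 -0.3919]
0.001 1355 [0.4559 0.0025 0.0036] ((0.48431748151779175, -0.000217437744140625), (0.1997249275445938, 0.23066699504852295), 89.91355895996094)
0.03 92 [0.5227 0.0043 0.0342] ((0.5140736699104309, 0.00660618394613266), (0.07608377188444138, 0.08447673171758652), 75.40921783447266)
0.098 105 [0.51   0.013  0.1042] ((0.5124894380569458, 0.009519193321466446), (0.019696712493896484, 0.09142402559518814), 77.02684783935547)
bar 176 [0.5075 0.0161 0.0969] 0.1081888705483044 ((0.5112494826316833, 0.012602880597114563), (0.017175830900669098, 0.09106247127056122), 78.73843383789062)
```

View pics/c0.png

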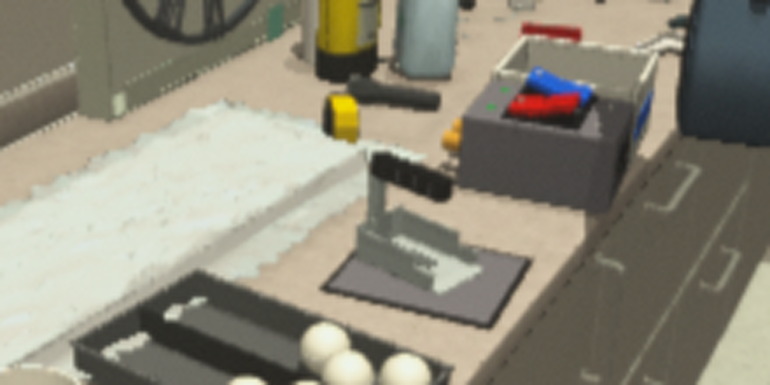

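```bash
cat > f2.py <<'E'
from fit import *
import sys
np.set_printoptions(precision=4,suppress=True)
def soft(Q,C):
    m=(Q[:,2]>.094)&(Q[:,2]<.104)&(Q[:,0]>.36)&(Q[:,0]<.63)&(Q[:,1]>-.46)&(Q[:,1]<-.24)&(np.ptp(C,1)<45)&(C.min(1)>60)
    o=np.array([0,-.0625])
    return fit(Q[m],[(o,.081,.0735)],[.458,-.26,.08]),m.sum()
def scoop(Q,C,x=.5,y=0.,zmin=.075):
    m=(np.abs(Q[:,0]-x)<.14)&(np.abs(Q[:,1]-y)<.12)&(Q[:,2]>zmin)&(Q[:,2]<.125)&(C.max(1)<95)
    R=Q[m];(cx,cy),(w,h),a=cv2.minAreaRect(R[:,:2].astype(np.float32));c=R[:,:2]-R[:,:2].mean(0);v=np.linalg.svd(c,full_matrices=0)[2][0];v*=np.sign(v[0])
    ctr=np.array([cx,cy]);return 'bar',len(R),ctr,(w,h),a,'yaw',np.arctan2(v[1],v[0]),'grip',ctr-.013*v,'zmax',R[:,2].max()
def mat(Q,C):
    m=(Q[:,2]>.0005)&(Q[:,2]<.006)&(C.max(1)<110)&(np.ptp(C,1)<14)&(np.abs(Q[:,0]-.48)<.12)&(np.abs(Q[:,1]-.02)<.13)
    return Q[m],C[m]
if __name__=='__main__':
    Q,C=pts(sys.argv[1:]);print(soft(Q,C));print(scoop(Q,C))
    R,_=mat(Q,C);print('mat',len(R),R.min(0),R.max(0),cv2.minAreaRect(R[:,:2].astype(np.float32)))
E
python3 f2.py top0 side0; python3 f2.py side0
```

```text
((array([ 0.4677, -0.3248,  0.1139]), np.float64(0.0020463370401413022)), np.int64(674))
('bar', 180, array([0.5112, 0.0126]), (0.017175830900669098, 0.09106247127056122), 78.73843383789062, 'yaw', np.float64(-0.22311003189284512), 'grip', array([0.4986, 0.0155]), 'zmax', np.float64(0.1081888705483044))
mat 160 [ 0.3904 -0.0944  0.0006] [0.5575 0.1052 0.0059] ((0.47564616799354553, 0.003417879343032837), (0.16564176976680756, 0.19960670173168182), 1.7360007762908936)
((array([ 0.4681, -0.324 ,  0.115 ]), np.float64(0.0022488880434790443)), np.int64(137))
('bar', 180, array([0.5112, 0.0126]), (0.017175830900669098, 0.09106247127056122), 78.73843383789062, 'yaw', np.float64(-0.22311003189284512), 'grip', array([0.4986, 0.0155]), 'zmax', np.float64(0.1081888705483044))
mat 106 [ 0.3904 -0.0446  0.0009] [0.5575 0.1052 0.0059] ((0.4761686325073242, 0.030834589153528214), (0.16402801871299744, 0.13572780787944794), 5.736807823181152)
```

```bash
python3 -m handwheel '{"hand":[0,0,0,0,0,0,0,0,0,0,0,0],"translation":[[193,354,-40],[193,354,-40],[193,354,-40],[193,354,-40],[193,354,-40],[193,354,-40],[193,354,-40],[193,354,-40],[193,354,-40],[193,354,-40],[193,354,-40],[193,354,-40]],"turn":[[0,0,-0.27],[0,0,-0.27],[0,0,-0.27],[0,0,-0.27],[0,0,-0.27],[0,0,-0.27],[0,0,-0.27],[0,0,-0.27],[0,0,-0.27],[0,0,-0.27],[0,0,-0.27],[0,0,-0.27]]}' 10; python3 -c "
from h import *
snap('wrist','w1');snap('side','s1')"
```

```text
time: 1.1
position: [0.4302, -0.2226, 0.2012]
tool_rot: [0.998, 0.061, -0.001, -0.0]
ft_force: [0.5, 0.2, 0.1]
grip_width: 0.0146
grip_force: 0.0
```

View pics/w1.png

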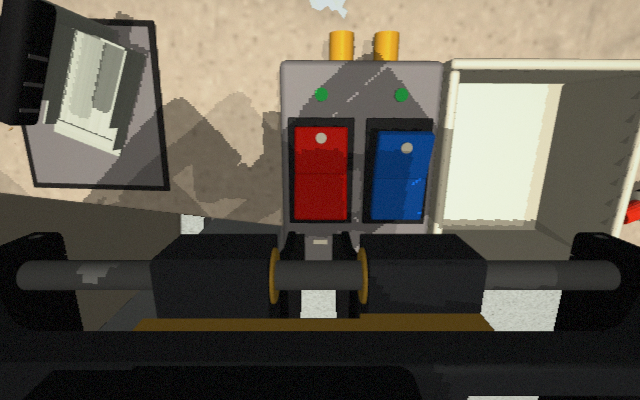

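The wrist view shows the red rocker (centre about 321,173) in line with the closed fingers (col 318), blue at (402,178), hopper right, mat and scoop at upper left. Pressing red near end.

```bash
python3 -m handwheel '{"hand":[0,0,0,0,0,0,0,0],"translation":[[0,0,-30],[0,0,-55],[0,0,-64],[0,0,-70],[0,0,-76],[0,0,-78],[0,0,-78],[0,0,-78]],"turn":[[0,0,0],[0,0,0],[0,0,0],[0,0,0],[0,0,0],[0,0,0],[0,0,0],[0,0,0]]}'; python3 f2.py side0 w1; python3 f2.py w1; python3 -m handwheel '{"hand":[0,0.4,0.5,0.6],"translation":[[0,0,40],[0,0,78],[0,0,78],[0,0,78]],"turn":[[0,0,0],[0,0,0],[0,0,0],[0,0,0]]}'
python3 -c "
from fit import *
snap('wrist','w2')
Q,C=pts(['w2'])
for nm,mm in (('red',(C[:,0]>90)&(C[:,1]<50)&(C[:,2]<60)),('blue',(C[:,2]>100)&(C[:,0]<70))):
  k=mm&(Q[:,2]>.085)&(Q[:,2]<.14)&(Q[:,0]>.37)&(Q[:,0]<.62)&(Q[:,1]>-.46)&(Q[:,1]<-.17);R=Q[k];print(nm,R.mean(0),R.min(0),R.max(0),np.polyfit(R[:,0],R[:,2],1))"
```

```text
time: 1.87
position: [0.4305, -0.2249, 0.1242]
tool_rot: [0.998, 0.059, 0.001, 0.001]
ft_force: [-0.3, -0.8, -0.1]
grip_width: 0.0007
grip_force: 0.0
((array([ 0.4708, -0.327 ,  0.1158]), np.float64(0.0018792085847831458)), np.int64(4701))
('bar', 6256, array([0.5126, 0.0076]), (0.026744941249489784, 0.09646397083997726), 74.53022003173828, 'yaw', np.float64(-0.2560130108978843), 'grip', array([0.5001, 0.0109]), 'zmax', np.float64(0.1081888705483044))
mat 5489 [ 0.3902 -0.0602  0.0005] [0.5709 0.1052 0.006 ] ((0.480033278465271, 0.02256414294242859), (0.17021888494491577, 0.15281350910663605), 5.575659275054932)
((array([ 0.4708, -0.3271,  0.1165]), np.float64(0.0018843010993919232)), np.int64(4564))
('bar', 6076, array([0.5138, 0.0051]), (0.02247132547199726, 0.09287747740745544), 74.53022003173828, 'yaw', np.float64(-0.24799155928991923), 'grip', array([0.5012, 0.0083]), 'zmax', np.float64(0.10725120465953325))
mat 5383 [ 0.3902 -0.0602  0.0005] [0.5709 0.1025 0.006 ] ((0.48055821657180786, 0.02139151468873024), (0.16954688727855682, 0.1501397341489792), 5.480137825012207)
time: 2.2
position: [0.4316, -0.2254, 0.2041]
tool_rot: [0.998, 0.06, 0.003, 0.002]
ft_force: [-0.5, -0.4, 0.3]
grip_width: 0.0131
grip_force: 0.0
red [ 0.45944068 -0.22147762  0.10746634] [ 0.4212636  -0.24485943  0.09950872] [ 0.49409681 -0.19845008  0.11730166] [0.22403246 0.00453672]
blue [ 0.4660865  -0.28208921  0.10754482] [ 0.42917364 -0.30536549  0.09886069] [ 0.50040651 -0.25930039  0.11762235] [ 0.2314539  -0.00033272]
```

```bash
python3 -m handwheel '{"hand":[1,1,1,1,1,1,1,1,1,1,1],"translation":[[70,232,0],[70,232,0],[70,232,0],[70,232,0],[70,232,0],[70,232,0],[70,232,0],[70,232,-35],[70,232,-70],[70,232,-100],[70,232,-110]],"turn":[[0,0,-0.38],[0,0,-0.38],[0,0,-0.38],[0,0,-0.38],[0,0,-0.38],[0,0,-0.38],[0,0,-0.38],[0,0,-0.38],[0,0,-0.38],[0,0,-0.38],[0,0,-0.38]]}'; python3 -c "
from h import *
snap('side','s2');import cv2
a=cv2.imread('pics/s2.png')[120:270,250:450];cv2.imwrite('pics/s2c.png',cv2.resize(a,None,fx=3.5,fy=3.5,interpolation=2))
print(camera_info('wrist')['world_from_camera'],robot.get_obs()['position'])"
```

```text
time: 3.17
position: [0.4963, 0.0083, 0.0873]
tool_rot: [0.991, -0.13, -0.005, -0.0]
ft_force: [-0.2, -0.2, 0.0]
grip_width: 0.0844
grip_force: 0.0
[[-0.25813496 -0.93101215 -0.25803626  0.56616379]
 [-0.96610774  0.24916487  0.06747369 -0.01055729]
 [ 0.00147475  0.26670815 -0.96377621  0.22841235]
 [ 0.          0.          0.          1.        ]] [0.496348   0.00813695 0.08722047]
```

View pics/s2c.png

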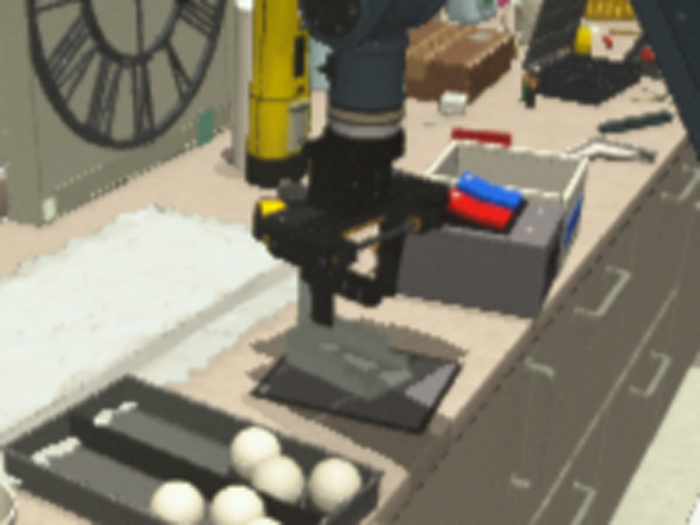

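```bash
python3 -m handwheel '{"hand":[0,0,0,0,0,0,0,0,0,0],"translation":[[0,0,0],[0,0,0],[0,0,0],[0,0,0],[0,0,0],[0,0,0],[0,0,20],[0,0,50],[0,0,90],[0,0,90]],"turn":[[0,0,0],[0,0,0],[0,0,0],[0,0,0],[0,0,0],[0,0,0],[0,0,0],[0,0,0],[0,0,0],[0,0,0]]}' 58; python3 -c "
from h import *
snap('side','s3')
o=robot.get_obs();print(o['position'],o['tool_rot'])
z=cloud('s3')[0];import numpy as np
P,p,d=cloud('s3');Q=P[d>0];m=(abs(Q[:,0]-.5)<.12)&(abs(Q[:,1]-.01)<.1)&(Q[:,2]>.05)&(Q[:,2]<.19);R=Q[m]
for a in np.arange(.05,.19,.01):
  k=R[(R[:,2]>a)&(R[:,2]<a+.01)]
  if len(k): print('%.2f'%a,len(k),k.min(0).round(3),k.max(0).round(3))
import cv2
a=cv2.imread('pics/s3.png')[80:230,250:450];cv2.imwrite('pics/s3c.png',cv2.resize(a,None,fx=3.5,fy=3.5,interpolation=2))"
```

```text
time: 4.05
position: [0.5042, 0.007, 0.1879]
tool_rot: [0.991, -0.13, 0.007, 0.0]
ft_force: [1.1, -0.2, 0.3]
grip_width: 0.0282
grip_force: 0.0
[0.50285653 0.00717622 0.18553699] [ 9.91483018e-01 -1.30136039e-01  5.08840531e-03  3.80875622e-04]
0.05 15 [ 0.545 -0.007  0.051] [0.56  0.008 0.06 ]
0.06 11 [ 0.546 -0.005  0.062] [0.556 0.006 0.069]
0.07 12 [ 0.546 -0.005  0.07 ] [0.558 0.009 0.08 ]
0.08 45 [0.467 0.    0.08 ] [0.56  0.029 0.09 ]
0.09 69 [ 0.466 -0.002  0.09 ] [0.562 0.029 0.1  ]
0.10 92 [ 0.468 -0.01   0.1  ] [0.556 0.03  0.109]
0.16 2 [ 0.502 -0.009  0.169] [0.519 0.023 0.169]
0.17 36 [ 0.487 -0.012  0.171] [0.518 0.035 0.18 ]
0.18 39 [ 0.488 -0.009  0.18 ] [0.519 0.033 0.19 ]
```

View pics/s3c.png

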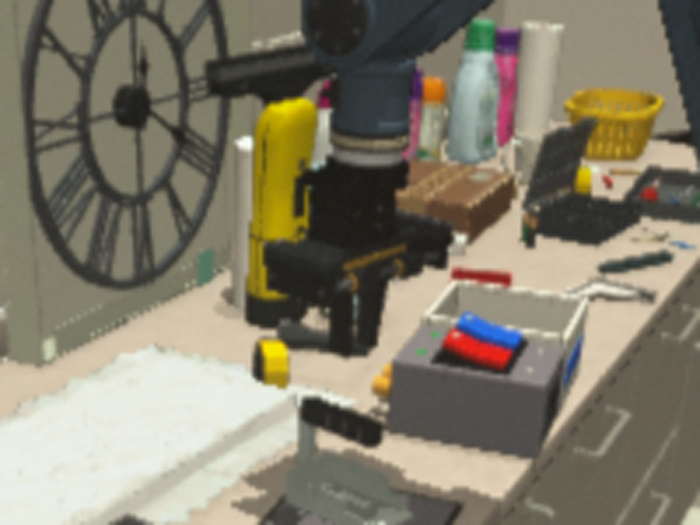

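```bash
python3 f2.py s3|sed -n 2p; python3 -m handwheel '{"hand":[0.8,0.8,0.8,0.8,0.8,0.8,0.8,0.8,0.8],"translation":[[2,2,0],[2,2,0],[2,2,0],[2,2,0],[2,2,-30],[2,2,-60],[2,2,-80],[2,2,-90],[2,2,-90]],"turn":[[0,0,0],[0,0,0],[0,0,0],[0,0,0],[0,0,0],[0,0,0],[0,0,0],[0,0,0],[0,0,0]]}' 58;  python3 -m handwheel '{"hand":[0,0,0,0,0,0,0,0,0,0,0,0],"translation":[[0,0,0],[0,0,0],[0,0,0],[0,0,0],[0,0,0],[0,0,0],[0,0,0],[0,0,0],[0,0,0],[0,0,0],[0,0,0],[0,0,0]],"turn":[[0,0,0],[0,0,0],[0,0,0],[0,0,0],[0,0,0],[0,0,0],[0,0,0],[0,0,0],[0,0,0],[0,0,0],[0,0,0],[0,0,0]]}' 58
```

```text
('bar', 175, array([0.5108, 0.0136]), (0.01867763325572014, 0.09094774723052979), 77.59080505371094, 'yaw', np.float64(-0.2397862041932389), 'grip', array([0.4982, 0.0167]), 'zmax', np.float64(0.10875673141344888))
time: 4.85
position: [0.5, 0.01, 0.0888]
tool_rot: [0.991, -0.13, -0.003, -0.0]
ft_force: [-0.4, -0.0, 0.1]
grip_width: 0.068
grip_force: 0.0
time: 5.85
position: [0.502, 0.0097, 0.0916]
tool_rot: [0.991, -0.13, 0.0, -0.0]
ft_force: [-0.4, 0.5, 1.9]
grip_width: 0.0196
grip_force: 58.0
```

```bash
python3 -m handwheel '{"hand":[0,0,0,0,0,0,0,0,0,0,0],"translation":[[0,0,20],[0,0,60],[0,0,100],[20,50,110],[40,90,110],[60,130,110],[78,170,110],[78,210,110],[78,222,110],[78,222,110],[78,222,110]],"turn":[[0,0,0],[0,0,0],[0,0,0],[0,0,0.05],[0,0,0.1],[0,0,0.145],[0,0,0.145],[0,0,0.145],[0,0,0.145],[0,0,0.145],[0,0,0.145]]}' 58
cat > w.py <<'E'
import sys
from f2 import *
def tray(Q,C):
    T=[.517,.2791,-1.6881];L=loc(Q,T)
    m=(Q[:,2]>.028)&(Q[:,2]<.038)&(C.max(1)<120)&(np.abs(L[:,0])<.09)&(np.abs(L[:,1])<.145)
    return fit(Q[m],[(np.zeros(2),.079,.134),(np.zeros(2),.0001,.134)],T),m.sum()
if __name__=='__main__':
    f=sys.argv[1]
    for n in sys.argv[2:]: snap(n,f+n)
    o=robot.get_obs();x=o['position'];from scipy.spatial.transform import Rotation as R
    M=R.from_quat(o['tool_rot']).as_matrix();print('tcp',x,'yaw',np.arctan2(M[1,0],M[0,0]),'rz',M[:,2])
    for n in sys.argv[2:]:
        Q,C=pts([f+n]);t,k=tray(Q,C);print(n,'tray',t,k);b=balls(Q,C,t[0])
        if len(b):print(np.c_[b,loc(b,t[0])])
    print(camera_info('wrist')['world_from_camera'][:3,3])
E
python3 w.py a1 wrist side
```

```text
time: 6.77
position: [0.579, 0.2333, 0.2004]
tool_rot: [0.998, -0.056, -0.001, 0.0]
ft_force: [-0.4, -1.3, -2.7]
grip_width: 0.0198
grip_force: 58.0
tcp [0.5791 0.231  0.2006] yaw -0.11596487536757014 rz [-0.0023 -0.0011 -1.    ]
wrist tray (array([ 0.5215,  0.276 , -1.683 ]), np.float64(0.0012911610312000277)) 1705
[[  0.6411   0.2244   0.0337 147.       0.038    0.1247]]
side tray (array([ 0.5177,  0.2791, -1.6867]), np.float64(0.0012963165041750269)) 603
[[  0.455    0.3131   0.0248 162.      -0.0265  -0.0663]
 [  0.4063   0.2376   0.0246 161.       0.0541  -0.1059]
 [  0.4482   0.2574   0.0248 142.       0.0296  -0.0665]
 [  0.4173   0.3418   0.0247 152.      -0.0507  -0.107 ]
 [  0.4984   0.3325   0.0243 148.      -0.0508  -0.0254]
 [  0.4846   0.2278   0.025  131.       0.0548  -0.0269]]
[0.6497 0.2228 0.3424]
```

View pics/a1wrist.png

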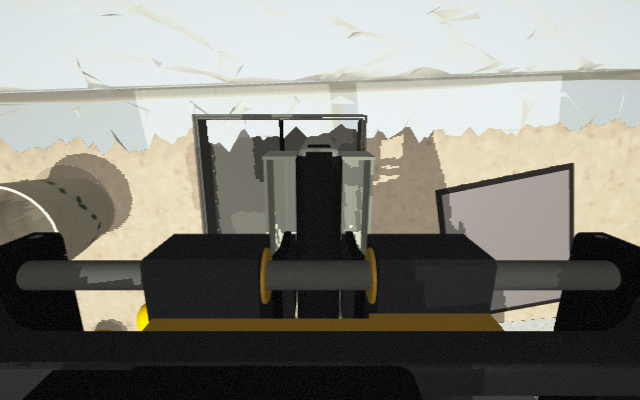

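```bash
python3 -c "
from f2 import *
o=robot.get_obs();x=o['position']
for f in ('a1wrist','a1side'):
  Q,C=pts([f]);L=np.c_[loc(Q,[x[0],x[1],-.116]),Q[:,2]-x[2]]
  m=(np.abs(L[:,0])<.09)&(np.abs(L[:,1])<.05)
  for a in np.arange(-.1,-.04,.005):
    k=L[m&(L[:,2]>a)&(L[:,2]<a+.005)]
    if len(k)>5: print(f,'%.3f'%a,len(k),np.percentile(k[:,:2],[1,50,99],axis=0).round(4).tolist())
"
```

```text
a1wrist -0.095 13 [[-0.0187, -0.0279], [0.0199, 0.0199], [0.0362, 0.0318]]
a1wrist -0.090 3373 [[-0.0248, -0.0315], [0.0135, 0.0187], [0.0477, 0.0345]]
a1wrist -0.085 215 [[-0.0267, -0.0317], [0.0151, -0.0197], [0.0479, 0.0347]]
a1wrist -0.080 250 [[-0.0259, -0.0317], [0.0198, 0.0169], [0.0588, 0.035]]
a1wrist -0.075 261 [[-0.0245, -0.0318], [0.0222, 0.0161], [0.0479, 0.0348]]
a1wrist -0.070 290 [[-0.0234, -0.0316], [0.0219, -0.0031], [0.0588, 0.0348]]
a1wrist -0.065 297 [[-0.0206, -0.032], [0.0269, -0.0139], [0.0589, 0.0357]]
a1wrist -0.060 606 [[-0.0037, -0.0334], [0.0255, -0.0094], [0.0585, 0.0366]]
a1wrist -0.055 209 [[0.046, -0.033], [0.0469, 0.0163], [0.0588, 0.0358]]
a1wrist -0.050 14 [[0.0582, -0.006], [0.0588, 0.0018], [0.0588, 0.0079]]
a1wrist -0.045 12 [[0.0583, -0.0052], [0.0589, 0.0001], [0.0589, 0.0088]]
a1side -0.090 220 [[-0.0616, -0.0345], [-0.021, -0.0126], [0.0457, 0.0362]]
a1side -0.085 119 [[-0.0612, -0.0348], [-0.0177, -0.0003], [0.046, 0.0374]]
a1side -0.080 90 [[-0.0499, -0.0346], [-0.0005, -0.024], [0.0461, 0.0381]]
a1side -0.075 93 [[-0.0512, -0.0346], [0.0047, 0.0335], [0.0465, 0.0379]]
a1side -0.070 82 [[-0.0351, -0.0356], [0.011, -0.0186], [0.0466, 0.0386]]
a1side -0.065 81 [[-0.0282, -0.0347], [0.0238, -0.0002], [0.0476, 0.0385]]
a1side -0.060 78 [[-0.0256, -0.0355], [0.0197, 0.0049], [0.0547, 0.0372]]
a1side -0.055 26 [[0.0425, -0.0327], [0.0453, 0.0089], [0.0559, 0.0358]]
a1side -0.050 10 [[0.045, -0.0047], [0.0472, 0.0061], [0.0559, 0.0104]]
a1side -0.045 11 [[0.0448, -0.0063], [0.0461, 0.0059], [0.0554, 0.0122]]
```

```bash
python3 -m handwheel '{"hand":[0,0,0,0],"translation":[[0,-2,-30],[0,-2,-66],[0,-2,-66],[0,-2,-66]],"turn":[[0,0,0],[0,0,0],[0,0,0],[0,0,0]]}' 58
cat > lat.py <<'E'
import sys
from f2 import *
f=sys.argv[1]; snap('wrist',f)
o=robot.get_obs();x=o['position'];print(x)
Q,C=pts([f]);L=np.c_[loc(Q,[x[0],x[1],-.116]),Q[:,2]-x[2]]
m=(L[:,0]>.02)&(L[:,0]<.045)&(np.abs(L[:,1])<.05)&(L[:,2]>-.08)&(L[:,2]<-.058);print('scoop lat',np.percentile(L[m,1],[1,99]))
for lo,hi in ((-.06,-.037),(.03,.06),(.1,.14),(-.14,-.1)):
    k=(Q[:,2]>.027)&(Q[:,2]<.038)&(C.max(1)<120)&(L[:,1]>lo)&(L[:,1]<hi)&(L[:,0]>.0)&(L[:,0]<.06)
    if k.sum()>5:print('wall',lo,k.sum(),np.percentile(L[k,1],[5,50,95]))
E
python3 lat.py b1
```

```text
time: 7.2
position: [0.5779, 0.2277, 0.1336]
tool_rot: [0.998, -0.059, -0.003, 0.001]
ft_force: [0.1, 1.1, -1.2]
grip_width: 0.0197
grip_force: 58.0
[0.5799 0.2284 0.1356]
scoop lat [-0.0367  0.033 ]
wall -0.06 128 [-0.041  -0.0392 -0.0371]
wall 0.03 147 [0.0399 0.0411 0.0418]
wall 0.1 685 [0.1182 0.1195 0.1229]
```

View pics/b1.png

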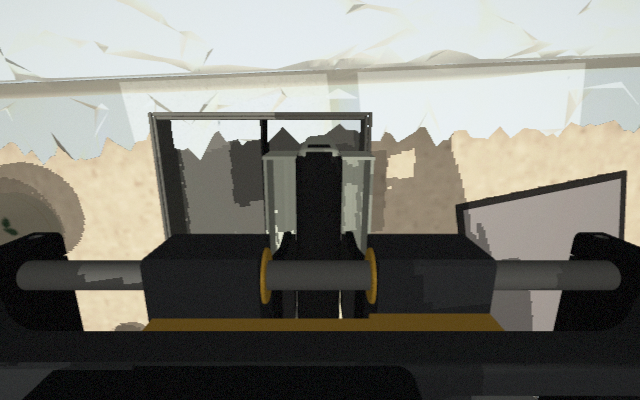

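```bash
python3 -m handwheel '{"hand":[0,0,0,0,0,0],"translation":[[0,2,-5],[0,2,-14],[0,2,-24],[0,2,-34],[0,2,-40],[0,2,-40]],"turn":[[0,0,0],[0,0,0],[0,0,0],[0,0,0],[0,0,0],[0,0,0]]}' 58; python3 lat.py b2
```

```text
time: 7.75
position: [0.5785, 0.2314, 0.0935]
tool_rot: [0.998, -0.058, -0.002, 0.001]
ft_force: [-1.2, -0.3, -3.1]
grip_width: 0.0194
grip_force: 58.0
[0.5791 0.2316 0.0943]
scoop lat [-0.0445  0.0387]
wall -0.06 860 [-0.0443 -0.0416 -0.0394]
wall 0.03 602 [0.0319 0.0371 0.0388]
wall 0.1 975 [0.1152 0.1162 0.1195]
```

```bash
python3 -m handwheel '{"hand":[0,0,0,0,0,0,0,0,0,0],"translation":[[0,0,-2],[0,0,-4.5],[-8,1,-4.5],[-16,2,-4.5],[-24,3,-4.5],[-32,4,-4.5],[-40,5,-4.5],[-48,5.5,-4.5],[-54,6,-4.5],[-60,7,-4.5]],"turn":[[0,0,0],[0,0,0],[0,0,0],[0,0,0],[0,0,0],[0,0,0],[0,0,0],[0,0,0],[0,0,0],[0,0,0]]}' 58; python3 w.py b3 side | grep -v wrist
```

```text
time: 8.63
position: [0.5227, 0.2386, 0.0922]
tool_rot: [0.998, -0.057, 0.004, -0.0]
ft_force: [7.4, -4.4, 1.0]
grip_width: 0.0195
grip_force: 58.0
tcp [0.5216 0.2384 0.0922] yaw -0.11309821013668465 rz [ 0.0069 -0.001  -1.    ]
side tray (array([ 0.5176,  0.2795, -1.6861]), np.float64(0.0016263341401454017)) 657
[[  0.4176   0.3416   0.0248 155.      -0.0502  -0.1065]
 [  0.4351   0.264    0.0254 152.       0.0249  -0.0802]
 [  0.4548   0.3132   0.0248 155.      -0.0262  -0.0663]
 [  0.4981   0.332    0.0245 152.      -0.0499  -0.0254]
 [  0.4026   0.2353   0.0246 130.       0.0572  -0.1092]
 [  0.4599   0.2282   0.027  111.       0.0576  -0.0514]]
[0.591  0.2304 0.2346]
```

```bash
python3 -m handwheel '{"hand":[0,0,0,0,0,0],"translation":[[-7,0.8,-1],[-14,1.6,-1],[-21,2.5,-1],[-28,3.3,-1],[-34,4,-1],[-34,4,-1]],"turn":[[0,0,0],[0,0,0],[0,0,0],[0,0,0],[0,0,0],[0,0,0]]}' 58; python3 w.py b4 side | grep -v wrist
```

```text
time: 9.18
position: [0.4875, 0.2439, 0.0914]
tool_rot: [0.998, -0.059, 0.003, -0.002]
ft_force: [4.5, 2.9, 4.2]
grip_width: 0.0195
grip_force: 58.0
tcp [0.4876 0.2439 0.0913] yaw -0.11695891249106884 rz [ 0.0053  0.0026 -1.    ]
side tray (array([ 0.5177,  0.2793, -1.6877]), np.float64(0.0019027811258319899)) 654
[[  0.4551   0.3138   0.025  163.      -0.027   -0.0662]
 [  0.4979   0.332    0.0244 148.      -0.0501  -0.0258]
 [  0.4171   0.3421   0.0245 155.      -0.0506  -0.1072]
 [  0.4028   0.2353   0.0267 159.       0.0571  -0.109 ]
 [  0.4365   0.2643   0.028  155.       0.0243  -0.0789]
 [  0.4856   0.2545   0.027  129.       0.0284  -0.029 ]]
[0.5571 0.2351 0.2336]
```

```bash
python3 -c "
import cv2
a=cv2.imread('pics/b4side.png')[150:310,230:430];cv2.imwrite('pics/b4c.png',cv2.resize(a,None,fx=3.5,fy=3.5,interpolation=2))"
```

```text
(no output)
```

View pics/b4c.png

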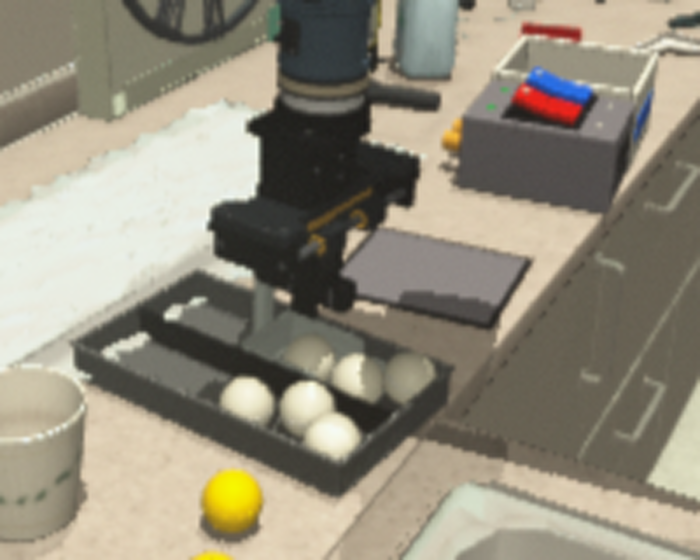

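```bash
python3 -m handwheel '{"hand":[0,0,0,0,0],"translation":[[-4,0.5,-0.5],[-8,1,-0.5],[-12,1.4,-0.5],[-13,1.5,-0.5],[-13,1.5,-0.5]],"turn":[[0,0,0],[0,0,0],[0,0,0],[0,0,0],[0,0,0]]}' 58; python3 w.py b5 side | grep -v wrist
```

```text
time: 9.65
position: [0.4761, 0.245, 0.0913]
tool_rot: [0.998, -0.058, 0.004, -0.001]
ft_force: [6.2, 0.2, 7.8]
grip_width: 0.0198
grip_force: 58.0
tcp [0.4762 0.245  0.0913] yaw -0.11580779002949489 rz [ 0.0078  0.0019 -1.    ]
side tray (array([ 0.5178,  0.2794, -1.6891]), np.float64(0.0016784991720313058)) 668
[[  0.4545   0.3134   0.0247 162.      -0.0262  -0.0668]
 [  0.4029   0.2351   0.0246 154.       0.0576  -0.1088]
 [  0.4172   0.3417   0.0249 152.      -0.05    -0.1073]
 [  0.4981   0.3326   0.0243 152.      -0.0505  -0.0258]
 [  0.4443   0.2588   0.027  165.       0.0292  -0.0705]
 [  0.4875   0.2539   0.0268 108.       0.0289  -0.027 ]]
[0.5454 0.2364 0.2337]
```

```bash
python3 -m handwheel '{"hand":[0,0,0,0,0,0,0,0,0,0,0,0],"translation":[[4,-0.5,0.5],[8,-1,0.5],[13,-1.5,1],[19,-2,4],[26,-3,8],[33,-4,14],[40,-4.6,22],[47,-5.5,32],[53,-6,44],[58,-7,58],[60,-7,72],[60,-7,80]],"turn":[[0,0,0],[0,0,0],[0,0.02,0],[0.005,0.05,0],[0.01,0.08,0],[0.013,0.12,0],[0.018,0.16,0],[0.022,0.2,0],[0.027,0.24,0],[0.03,0.27,0],[0.033,0.29,0],[0.033,0.29,0]]}' 58; python3 w.py b6 side | grep -v wrist;python3 -c "
import cv2
a=cv2.imread('pics/b6side.png')[130:290,230:430];cv2.imwrite('pics/b6c.png',cv2.resize(a,None,fx=3.5,fy=3.5,interpolation=2))"
```

```text
time: 10.7
position: [0.5324, 0.2369, 0.169]
tool_rot: [0.987, -0.058, -0.147, -0.008]
ft_force: [0.3, 0.5, -3.6]
grip_width: 0.0196
grip_force: 58.0
tcp [0.5324 0.2372 0.1704] yaw -0.11652372031159391 rz [-0.2873  0.0326 -0.9573]
side tray (array([ 0.5179,  0.2792, -1.6859]), np.float64(0.0012261007802618282)) 578
[[  0.4981   0.3325   0.0245 158.      -0.0507  -0.0258]
 [  0.4179   0.3416   0.025  155.      -0.0506  -0.1065]
 [  0.4543   0.3138   0.0245 151.      -0.0272  -0.0671]
 [  0.4029   0.2353   0.0247 154.       0.0567  -0.1092]]
[0.6408 0.2245 0.2858]
```

View pics/b6c.png

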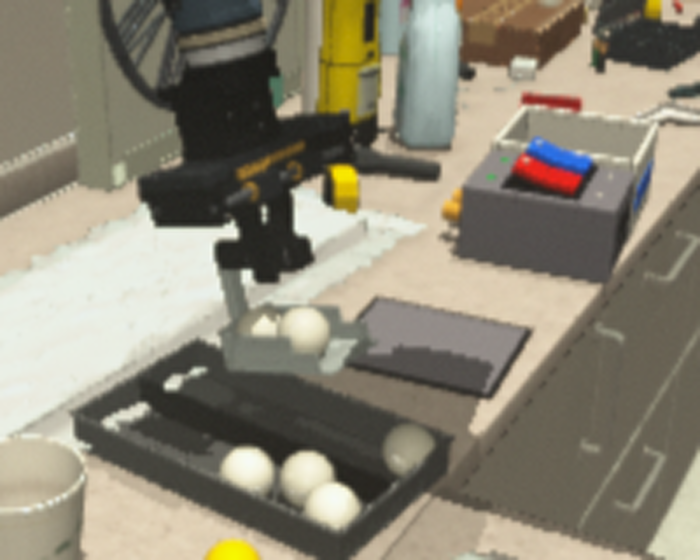

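```bash
python3 -m handwheel '{"hand":[0,0,0,0,0,0,0,0,0,0,0,0],"translation":[[0,-5,15],[-1,-15,32],[-3,-30,50],[-5,-50,65],[-8,-75,75],[-10,-102,80],[-12,-132,80],[-14,-162,80],[-17,-192,80],[-19,-222,80],[-22,-252,80],[-24,-282,80]],"turn":[[0,0,0],[0,0,0],[0,0,0],[0,0,0.01],[0,0,0.02],[0,0,0.03],[0,0,0.04],[0,0,0.05],[0,0,0.07],[0,0,0.08],[0,0,0.1],[0,0,0.11]]}' 58; python3 -m handwheel '{"hand":[0,0,0,0,0,0,0,0,0,0,0,0],"translation":[[-2,-30,0],[-5,-60,0],[-7,-90,0],[-10,-120,0],[-12,-150,0],[-14,-180,0],[-16,-210,0],[-18,-238,0],[-20,-264,0],[-22,-287,0],[-23,-307,0],[-24,-322,0]],"turn":[[0,0,0.01],[0,0,0.02],[0,0,0.03],[0,0,0.04],[0,0,0.05],[0,0,0.06],[0,0,0.07],[0,0,0.08],[0,0,0.09],[0,0,0.1],[0,0,0.11],[0,0,0.12]]}' 58; python3 -m handwheel '{"hand":[0,0,0,0],"translation":[[0,-12,0],[0,-19,-5],[0,-20,-10],[0,-20,-10]],"turn":[[0,0,0],[0,0,0],[0,0,0],[0,0,0]]}' 58; python3 w.py d1 side|head -1;  python3 -c "
import cv2
a=cv2.imread('pics/d1side.png')[80:230,330:530];cv2.imwrite('pics/d1c.png',cv2.resize(a,None,fx=3.5,fy=3.5,interpolation=2))"
```

```text
time: 11.75
position: [0.5062, -0.0449, 0.2483]
tool_rot: [0.989, -0.002, -0.148, -0.001]
ft_force: [1.1, -0.1, -2.7]
grip_width: 0.0196
grip_force: 58.0
time: 12.75
position: [0.4833, -0.3667, 0.2476]
tool_rot: [0.988, 0.056, -0.147, 0.007]
ft_force: [-0.1, -0.0, -3.5]
grip_width: 0.0195
grip_force: 58.0
time: 13.08
position: [0.484, -0.3853, 0.2373]
tool_rot: [0.988, 0.056, -0.146, 0.007]
ft_force: [-1.5, 0.5, -4.1]
grip_width: 0.0195
grip_force: 58.0
tcp [ 0.4843 -0.385   0.238 ] yaw 0.11503628924758084 rz [-0.2883 -0.0301 -0.9571]
```

View pics/d1c.png

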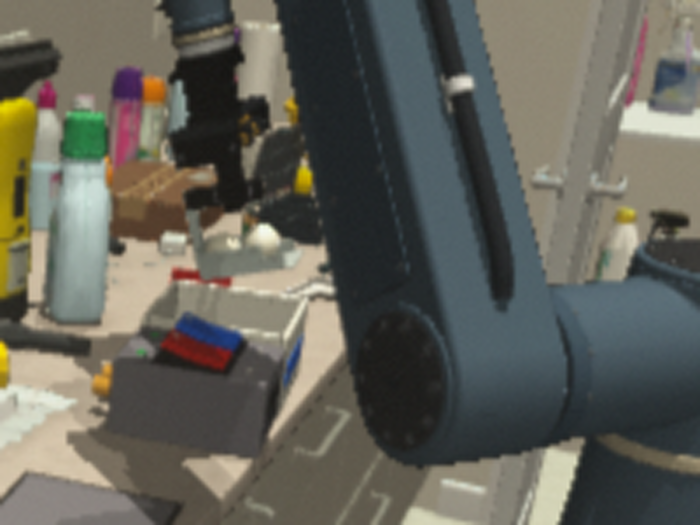

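```bash
python3 -m handwheel '{"hand":[0,0,0,0,0,0,0,0,0,0,0,0],"translation":[[0,-1,0],[0,-1,-4],[0,-1,-8],[0,-1,-12],[0,-1,-16],[0,-1,-20],[0,-1,-24],[0,-1,-26],[0,-1,-28],[0,-1,-28],[0,-1,-28],[0,-1,-28]],"turn":[[0.01,-0.08,0],[0.02,-0.16,0],[0.028,-0.24,0],[0.037,-0.32,0],[0.046,-0.4,0],[0.055,-0.47,0],[0.062,-0.54,0],[0.07,-0.6,0],[0.076,-0.66,0],[0.083,-0.72,0],[0.09,-0.78,0],[0.098,-0.84,0]]}' 58; python3 -m handwheel '{"hand":[0,0,0,0,0,0,0,0],"translation":[[0,0,0],[0,0,0],[0,0,0],[0,0,0],[0,0,0],[0,0,0],[0,0,0],[0,0,0]],"turn":[[0.007,-0.06,0],[0.014,-0.12,0],[0.021,-0.18,0],[0.03,-0.26,0],[0.04,-0.34,0],[0.04,-0.34,0],[0.04,-0.34,0],[0.04,-0.34,0]]}' 58
cat > hop.py <<'E'
import sys
from f2 import *
S=[.469,-.3255,.115]
def hop(fs):
    for f in fs:
        Q,C=pts([f]);L=loc(Q,S)-[0,-.0625]
        m=(np.abs(L[:,0])<.07)&(np.abs(L[:,1])<.062)&(Q[:,2]>.015)&(Q[:,2]<.12)
        R=np.c_[L[m],Q[m,2]];H=np.histogram(R[:,2],np.arange(.015,.121,.015))[0];print(f,len(R),H)
        # sphere finder
        B=R;rng=np.random.default_rng(1)
        for _ in range(7):
            if len(B)<15:break
            best=(0,None)
            for t in range(400):
                q=B[rng.integers(len(B))];c=np.r_[q[:2]+rng.uniform(-.02,.02,2),.032]
                k=np.sum(np.abs(np.linalg.norm(B-c,axis=1)-.022)<.003)
                if k>best[0]:best=(k,c)
            if best[0]<20:break
            print('  ball',best[1].round(3),best[0]);B=B[np.linalg.norm(B-best[1],axis=1)>.028]
if __name__=='__main__':
    for n in sys.argv[2:]:snap(n,sys.argv[1]+n)
    hop([sys.argv[1]+n for n in sys.argv[2:]])
E
python3 hop.py e1 top wrist side; python3 w.py e2 side
```

```text
time: 14.13
position: [0.4852, -0.3863, 0.2121]
tool_rot: [0.96, 0.056, 0.274, -0.016]
ft_force: [-0.7, -0.1, -2.2]
grip_width: 0.0198
grip_force: 58.0
time: 14.8
position: [0.4854, -0.3875, 0.2119]
tool_rot: [0.9, 0.052, 0.432, -0.026]
ft_force: [-0.8, 0.5, -2.5]
grip_width: 0.0194
grip_force: 58.0
e1top 27 [ 8  4 15  0  0  0  0]
e1wrist 0 [0 0 0 0 0 0 0]
e1side 11 [ 0  0  0  0  1  0 10]
tcp [ 0.4856 -0.3876  0.2123] yaw 0.11596775060795195 rz [ 0.7755  0.0906 -0.6249]
side tray (array([ 0.5176,  0.2793, -1.6891]), np.float64(0.001250093495847454)) 543
[[  0.4542   0.3135   0.0243 164.      -0.0265  -0.067 ]
 [  0.4176   0.3419   0.0246 154.      -0.0503  -0.1067]
 [  0.403    0.2351   0.0245 155.       0.0575  -0.1086]
 [  0.4982   0.3325   0.0243 152.      -0.0505  -0.0255]]
[ 0.4187 -0.3957  0.3555]
```

```bash
python3 -m handwheel '{"hand":[0,0,0,0,0,0,0,0,0,0,0,0],"translation":[[0,0,15],[0,0,30],[0,0,45],[0,0,50],[0,10,50],[0,30,50],[4,60,50],[8,95,50],[14,135,50],[20,170,50],[26,205,50],[32,240,50]],"turn":[[-0.01,0.08,0],[-0.02,0.16,0],[-0.03,0.25,0],[-0.04,0.34,0],[-0.05,0.44,0],[-0.06,0.55,0],[-0.075,0.66,0],[-0.09,0.77,0],[-0.102,0.885,0],[-0.102,0.885,0],[-0.102,0.885,0],[-0.102,0.885,0]]}' 58;python3 hop.py e3 top wrist side; python3 -c "
from h import *
o=robot.get_obs();print(o['position'],o['ft_force'])"
```

```text
time: 16.0
position: [0.5173, -0.1449, 0.262]
tool_rot: [0.998, 0.057, 0.003, -0.001]
ft_force: [0.9, -0.1, -1.1]
grip_width: 0.0193
grip_force: 58.0
e3top 76 [34  4 38  0  0  0  0]
  ball [-0.054 -0.02   0.032] 24
e3wrist 85 [40 45  0  0  0  0  0]
  ball [-0.05  -0.021  0.032] 85
e3side 0 [0 0 0 0 0 0 0]
[ 0.51685251 -0.1443269   0.26196779] [-0.57027738 -0.82839807 -2.58302791]
```

```bash
cat > sc.py <<'E'
from f2 import *
from scipy.spatial.transform import Rotation as R
import sys
def inscoop(fs,o):
    M=R.from_quat(o['tool_rot']).as_matrix();x=o['position']
    for f in fs:
        Q,C=pts([f]);L=(Q-x)@M  # tool axes: x=scoop x, y=-scoop y, z down
        L=np.c_[L[:,0]+.0075,-L[:,1],.0876-L[:,2]]
        m=(np.abs(L[:,0])<.05)&(np.abs(L[:,1])<.028)&(L[:,2]>.006)&(L[:,2]<.055)
        k=L[m];print(f,len(k),np.histogram(k[:,2],[.006,.015,.025,.035,.045,.055])[0],np.histogram(k[:,0],np.arange(-.05,.051,.02))[0])
if __name__=='__main__':
    for n in sys.argv[2:]:snap(n,sys.argv[1]+n)
    inscoop([sys.argv[1]+n for n in sys.argv[2:]],robot.get_obs())
E
python3 sc.py f1 side wrist top; python3 -m handwheel '{"hand":[0,0,0,0,0,0,0,0,0,0,0,0],"translation":[[4,30,0],[8,62,0],[12,96,0],[16,132,0],[20,168,0],[24,204,0],[28,240,0],[34,276,0],[40,312,0],[48,340,0],[56,360,0],[63,373,0]],"turn":[[0,0,0],[0,0,-0.02],[0,0,-0.04],[0,0,-0.06],[0,0,-0.09],[0,0,-0.11],[0,0,-0.13],[0,0,-0.15],[0,0,-0.17],[0,0,-0.19],[0,0,-0.21],[0,0,-0.23]]}' 58; python3 hop.py e4 top side; python3 sc.py f2 side wrist
```

```text
f1side 56 [16 23 17  0  0] [ 5 11 12 14 14]
f1wrist 0 [0 0 0 0 0] [0 0 0 0 0]
f1top 10 [7 1 2 0 0] [1 3 0 0 6]
time: 17.3
position: [0.5811, 0.2262, 0.2615]
tool_rot: [0.998, -0.059, 0.003, -0.001]
ft_force: [-0.3, 0.4, -1.5]
grip_width: 0.0193
grip_force: 58.0
e4top 82 [40  5 37  0  0  0  0]
  ball [-0.051 -0.024  0.032] 23
e4side 1 [0 0 0 0 0 1 0]
f2side 9 [3 4 2 0 0] [2 4 0 1 2]
f2wrist 0 [0 0 0 0 0] [0 0 0 0 0]
```

```bash
python3 -c "
import cv2,numpy as np
a=cv2.imread('pics/e4top.png')[200:310,370:530];b=cv2.imread('pics/e3wrist.png')
a=cv2.resize(a,(480,330),interpolation=2);b=cv2.resize(b,(480,300))[:260]
cv2.imwrite('pics/m1.png',np.vstack([a,b]))"
```

```text
(no output)
```

View pics/m1.png

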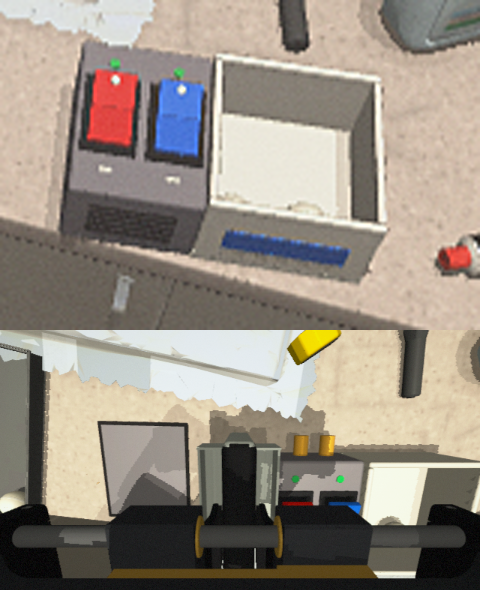

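```bash
python3 -c "
from h import *
camera('side');o=robot.get_obs();print(o['position'],o['tool_rot'])"
```

```text
[0.57992553 0.22341509 0.26118647] [ 9.98238667e-01 -5.92906560e-02  2.04383333e-03  6.26024677e-05]
```

```bash
python3 -m handwheel '{"hand":[0,0,0,0,0,0,0],"translation":[[3,30,-10],[7,65,-30],[8,85,-65],[8,85,-100],[8,85,-126],[8,85,-126],[8,85,-126]],"turn":[[0,0,0],[0,0,0.003],[0,0,0.003],[0,0,0.003],[0,0,0.003],[0,0,0.003],[0,0,0.003]]}' 58
cat > lat2.py <<'E'
import sys
from f2 import *
f=sys.argv[1];X=[]
for i in range(5):
    snap('wrist',f+str(i));X.append(robot.get_obs()['position'])
x=np.mean(X,0);print('tcp',x,np.std(X,0));T=[.5177,.2792,-1.6870]
print('tray frame of tcp (side calib)',loc(x[None],T))
for i in range(5):
    Q,C=pts([f+str(i)]);L=np.c_[loc(Q,[x[0],x[1],-.116]),Q[:,2]-x[2]]
    m=(L[:,0]>.02)&(L[:,0]<.045)&(np.abs(L[:,1])<.05)&(L[:,2]>-.08)&(L[:,2]<-.058);r=[np.percentile(L[m,1],[1,99]).round(4)]
    for lo,hi in ((-.135,-.10),(-.055,-.03),(.03,.055),(.1,.135)):
        k=(Q[:,2]>.027)&(Q[:,2]<.038)&(C.max(1)<120)&(L[:,1]>lo)&(L[:,1]<hi)&(L[:,0]>.0)&(L[:,0]<.06)
        if k.sum()>5:r.append((k.sum(),np.median(L[k,1]).round(4)))
    print(r)
E
python3 lat2.py g
```

```text
time: 18.13
position: [0.5871, 0.3083, 0.1342]
tool_rot: [0.998, -0.058, 0.001, 0.0]
ft_force: [0.2, 0.2, -1.1]
grip_width: 0.0194
grip_force: 58.0
tcp [0.5897 0.3097 0.1378] [0.0004 0.0004 0.0008]
tray frame of tcp (side calib) [[-0.0386  0.068 ]]
[array([-0.0373,  0.0325]), (np.int64(644), np.float64(-0.1192)), (np.int64(63), np.float64(-0.0403)), (np.int64(310), np.float64(0.0403))]
[array([-0.0363,  0.0336]), (np.int64(633), np.float64(-0.1192)), (np.int64(54), np.float64(-0.0403)), (np.int64(189), np.float64(0.0396))]
[array([-0.0354,  0.0342]), (np.int64(619), np.float64(-0.1194)), (np.int64(49), np.float64(-0.0406)), (np.int64(139), np.float64(0.0392))]
[array([-0.0348,  0.0332]), (np.int64(610), np.float64(-0.1192)), (np.int64(49), np.float64(-0.0403)), (np.int64(132), np.float64(0.0394))]
[array([-0.0347,  0.0331]), (np.int64(618), np.float64(-0.1192)), (np.int64(51), np.float64(-0.0404)), (np.int64(130), np.float64(0.0393))]
```

```bash
python3 -m handwheel '{"hand":[0,0,0,0,0,0,0,0,0],"translation":[[0,0,-8],[0,0,-18],[0,0,-28],[0,0,-38],[0,0,-43],[0,0,-45],[-4,0.5,-45],[-12,1.4,-45],[-20,2.3,-45]],"turn":[[0,0,0],[0,0,0],[0,0,0],[0,0,0],[0,0,0],[0,0,0],[0,0,0],[0,0,0],[0,0,0]]}' 58; python3 -m handwheel '{"hand":[0,0,0,0,0,0,0,0,0,0,0],"translation":[[-8,1,-0.5],[-16,2,-1],[-24,3,-1],[-32,4,-1],[-40,4.7,-1.5],[-48,5.6,-1.5],[-55,6.4,-1.5],[-61,7.1,-1.5],[-67,7.8,-2],[-73,8.5,-2],[-73,8.5,-2]],"turn":[[0,0,0],[0,0,0],[0,0,0],[0,0,0],[0,0,0],[0,0,0],[0,0,0],[0,0,0],[0,0,0],[0,0,0],[0,0,0]]}' 58; python3 w.py b7 side | grep -v wrist
```

```text
time: 19.13
position: [0.5702, 0.3129, 0.0916]
tool_rot: [0.998, -0.057, 0.006, -0.001]
ft_force: [3.3, -0.3, 3.7]
grip_width: 0.0195
grip_force: 58.0
time: 20.05
position: [0.5052, 0.322, 0.0935]
tool_rot: [0.998, -0.055, 0.015, -0.003]
ft_force: [13.2, -7.0, 13.7]
grip_width: 0.0195
grip_force: 58.1
tcp [0.5052 0.322  0.0935] yaw -0.11118244465512284 rz [ 0.0299  0.0044 -0.9995]
side tray (array([ 0.5175,  0.28  , -1.6853]), np.float64(0.0016530427539713372)) 583
[[  0.4028   0.2353   0.025  154.       0.0575  -0.1088]
 [  0.4165   0.345    0.0257 143.      -0.053   -0.1077]
 [  0.4402   0.3099   0.0253 126.      -0.0209  -0.0802]
 [  0.4928   0.3262   0.0287 182.      -0.0431  -0.0298]
 [  0.5339   0.305    0.0274 106.      -0.0267   0.0135]
 [  0.4937   0.3084   0.0247  50.      -0.0255  -0.0268]]
[0.5712 0.3133 0.2374]
```

```bash
python3 -m handwheel '{"hand":[0,0,0,0,0,0,0],"translation":[[0,0,1.5],[0,0,2.5],[-3,0.4,2.5],[-6,0.7,2.5],[-9,1,2.5],[-12,1.3,2.5],[-12,1.3,2.5]],"turn":[[0,0,0],[0,0,0],[0,0,0],[0,0,0],[0,0,0],[0,0,0],[0,0,0]]}' 58; python3 w.py b8 side | grep -v wrist
```

```text
time: 20.68
position: [0.4891, 0.3227, 0.094]
tool_rot: [0.998, -0.057, 0.009, -0.002]
ft_force: [8.0, -3.8, 16.9]
grip_width: 0.0195
grip_force: 57.9
tcp [0.4888 0.323  0.094 ] yaw -0.11377517073049512 rz [ 0.0188  0.0038 -0.9998]
side tray (array([ 0.5175,  0.2797, -1.6885]), np.float64(0.0017135920347905176)) 568
[[  0.4029   0.2351   0.0245 156.       0.0578  -0.1086]
 [  0.4796   0.3279   0.0292 185.      -0.0434  -0.0433]
 [  0.4159   0.3457   0.0303 175.      -0.0536  -0.1087]
 [  0.5197   0.3049   0.0275 107.      -0.0253  -0.0007]
 [  0.5212   0.3351   0.0416  67.      -0.0555  -0.0028]
 [  0.4407   0.3096   0.0359 141.      -0.0207  -0.0798]]
[0.5564 0.3142 0.2371]
```

```bash
cat > tilt.py <<'E'
from f2 import *
from scipy.spatial.transform import Rotation as R
import sys
def tilt(f,o):
    M=R.from_quat(o['tool_rot']).as_matrix();x=o['position'];Q,C=pts([f]);L=(Q-x)@M;L=np.c_[L[:,0],-L[:,1],-L[:,2]]
    m=(L[:,0]>.0)&(L[:,0]<.044)&(np.abs(L[:,1])<.027)&(L[:,2]>-.1)&(L[:,2]<-.075);k=L[m]
    if len(k)>50:
        b=k
        for _ in range(6):
            A=np.c_[b[:,:2],np.ones(len(b))];p=np.linalg.lstsq(A,b[:,2],rcond=None)[0];r=k[:,2]-np.c_[k[:,:2],np.ones(len(k))]@p;b=k[np.abs(r)<.002]
        print(f,'floor',len(k),len(b),'slope x,y',p[:2],'z at tcp',p[2])
    m=(L[:,0]>.03)&(L[:,0]<.08)&(np.abs(L[:,1])<.008)&(L[:,2]>-.06)&(L[:,2]<-.0);k=L[m]
    if len(k)>10:print('post back x',np.percentile(k[:,0],[50,95]),np.polyfit(k[:,2],k[:,0],1),len(k))
if __name__=='__main__':
    if len(sys.argv)<3: snap('wrist',sys.argv[1])
    tilt(sys.argv[1],robot.get_obs())
E
python3 tilt.py t1
python3 - <<'E'
from tilt import *
# reference: image a1wrist with pose then
tilt('a1wrist',dict(position=np.array([.5791,.231,.2006]),tool_rot=[.998,-.058,-.001,0]))
E
```

```text
t1 floor 1443 1442 slope x,y [ 0.0376 -0.0087] z at tcp -0.0880333778985549
post back x [0.0605 0.0618] [-0.0383  0.0597] 328
a1wrist floor 1442 1439 slope x,y [ 0.0003 -0.0012] z at tcp -0.08824216415624232
post back x [0.0588 0.0589] [-0.0011  0.0588] 212
```

```bash
python3 -m handwheel '{"hand":[0,0,0,0,0,0,0],"translation":[[0,0,1],[0,0,2],[0,0,2.5],[0,0,2.5],[-3,0.4,2.5],[-6,0.7,2.5],[-6,0.7,2.5]],"turn":[[0.002,0.02,0],[0.005,0.04,0],[0.007,0.06,0],[0.008,0.07,0],[0.008,0.07,0],[0.008,0.07,0],[0.008,0.07,0]]}' 58; python3 w.py b9 side | grep -v wrist; python3 tilt.py t2
```

```text
time: 21.37
position: [0.4746, 0.3228, 0.0928]
tool_rot: [0.998, -0.057, -0.034, -0.002]
ft_force: [-0.6, -0.4, -3.7]
grip_width: 0.0192
grip_force: 58.0
tcp [0.4751 0.3229 0.0929] yaw -0.11334639159797527 rz [-0.0673  0.0076 -0.9977]
side tray (array([ 0.5175,  0.2794, -1.6852]), np.float64(0.0015942989124628354)) 577
[[  0.4157   0.3414   0.0306 184.      -0.05    -0.1082]
 [  0.4031   0.2351   0.0249 156.       0.057   -0.1086]
 [  0.4933   0.3323   0.0276 162.      -0.0499  -0.0301]
 [  0.4504   0.3135   0.0288 136.      -0.0262  -0.0705]
 [  0.4984   0.3057   0.0275  71.      -0.024   -0.0219]
 [  0.4639   0.3388   0.0354  26.      -0.0529  -0.06  ]]
[0.5549 0.3136 0.2298]
t2 floor 812 809 slope x,y [ 0.0421 -0.0078] z at tcp -0.08827504398053133
post back x [0.0601 0.0616] [-0.0414  0.0591] 343
```

```bash
python3 -m handwheel '{"hand":[0,0,0,0,0],"translation":[[5,-0.6,0],[10,-1.2,0],[15,-1.8,0],[20,-2.3,0],[22,-2.5,0]],"turn":[[0,0,0],[0,0,0],[0,0,0],[0,0,0],[0,0.01,0]]}' 58; python3 w.py c1 side | grep -v wrist
```

```text
time: 21.88
position: [0.5002, 0.3204, 0.0938]
tool_rot: [0.998, -0.057, -0.037, -0.002]
ft_force: [-0.4, -0.2, -2.8]
grip_width: 0.0193
grip_force: 58.0
tcp [0.5008 0.3204 0.0937] yaw -0.11478530796587359 rz [-0.0735  0.0093 -0.9973]
side tray (array([ 0.5175,  0.2795, -1.6859]), np.float64(0.001569423263611501)) 544
[[  0.4034   0.235    0.0246 156.       0.0573  -0.1082]
 [  0.4156   0.3429   0.0248 152.      -0.0513  -0.1085]
 [  0.5236   0.3294   0.0286 166.      -0.0502   0.0004]
 [  0.4814   0.3109   0.0303 199.      -0.027   -0.0394]
 [  0.5252   0.3037   0.0265  58.      -0.0249   0.0049]
 [  0.4568   0.3119   0.0161  28.      -0.0252  -0.064 ]]
[0.5814 0.3108 0.23  ]
```

```bash
python3 -m handwheel '{"hand":[0,0,0,0,0,0,0,0,0,0],"translation":[[4,-0.5,3],[8,-1,7],[13,-1.5,13],[18,-2,20],[24,-3,29],[30,-3.5,40],[36,-4,54],[40,-4.6,70],[40,-4.6,90],[40,-4.6,110]],"turn":[[0.004,0.03,0],[0.008,0.06,0],[0.012,0.1,0],[0.016,0.14,0],[0.02,0.18,0],[0.024,0.21,0],[0.028,0.24,0],[0.03,0.26,0],[0.03,0.26,0],[0.03,0.26,0]]}' 58; python3 w.py c2 side | grep -v wrist; python3 sc.py c3 side
```

```text
time: 22.77
position: [0.5395, 0.3153, 0.2035]
tool_rot: [0.984, -0.057, -0.168, -0.01]
ft_force: [0.0, -0.5, -2.8]
grip_width: 0.0196
grip_force: 58.0
tcp [0.5412 0.3163 0.2082] yaw -0.11337648275426691 rz [-0.3227  0.0401 -0.9456]
side tray (array([ 0.5175,  0.2793, -1.685 ]), np.float64(0.0013307136702490649)) 548
[[  0.4031   0.2352   0.0246 155.       0.0568  -0.1087]
 [  0.4157   0.3427   0.0246 149.      -0.0514  -0.1084]]
[0.6539 0.3028 0.3195]
c3side 310 [ 27  57  96 115  15] [  0 152  56  84  18]
```

```bash
python3 -m handwheel '{"hand":[0,0,0,0,0,0,0,0,0,0,0,0],"translation":[[0,-6,10],[-1,-18,20],[-3,-35,30],[-5,-58,38],[-8,-85,42],[-10,-115,42],[-12,-147,42],[-15,-180,42],[-18,-213,42],[-21,-246,42],[-24,-279,42],[-27,-312,42]],"turn":[[0,0,0],[0,0,0],[0,0,0],[0,0,0.01],[0,0,0.02],[0,0,0.03],[0,0,0.04],[0,0,0.05],[0,0,0.06],[0,0,0.08],[0,0,0.1],[0,0,0.11]]}' 58; python3 -m handwheel '{"hand":[0,0,0,0,0,0,0,0,0,0,0,0],"translation":[[-2,-33,0],[-5,-66,0],[-7,-99,0],[-10,-132,0],[-12,-165,0],[-15,-198,0],[-18,-231,0],[-21,-263,0],[-24,-294,0],[-27,-322,0],[-29,-346,0],[-30,-364,0]],"turn":[[0,0,0.01],[0,0,0.02],[0,0,0.03],[0,0,0.04],[0,0,0.05],[0,0,0.06],[0,0,0.07],[0,0,0.08],[0,0,0.09],[0,0,0.1],[0,0,0.11],[0,0,0.12]]}' 58; python3 -m handwheel '{"hand":[0,0,0,0],"translation":[[0,-13,0],[0,-22,-5],[0,-25,-10],[0,-25,-10]],"turn":[[0,0,0],[0,0,0],[0,0,0],[0,0,0]]}' 58; python3 sc.py d2 side
```

```text
time: 23.87
position: [0.5105, 0.0011, 0.2459]
tool_rot: [0.986, -0.002, -0.168, -0.0]
ft_force: [0.4, -0.3, -2.2]
grip_width: 0.0198
grip_force: 58.0
time: 24.87
position: [0.4795, -0.3631, 0.2456]
tool_rot: [0.984, 0.056, -0.168, 0.009]
ft_force: [0.2, 0.2, -2.6]
grip_width: 0.0191
grip_force: 58.0
time: 25.2
position: [0.4809, -0.3847, 0.2339]
tool_rot: [0.984, 0.057, -0.168, 0.008]
ft_force: [-0.1, 0.1, -2.9]
grip_width: 0.0198
grip_force: 58.0
d2side 102 [ 9 13 33 44  3] [ 1 39 26 22 14]
```

```bash
python3 -m handwheel '{"hand":[0,0,0,0,0,0,0,0,0,0,0,0],"translation":[[6,0,0],[12,0,0],[16,0,0],[16,0,-3],[16,0,-8],[16,0,-13],[16,0,-18],[16,0,-22],[16,0,-24],[16,0,-24],[16,0,-24],[16,0,-24]],"turn":[[0.01,-0.08,0],[0.02,-0.16,0],[0.028,-0.24,0],[0.037,-0.32,0],[0.046,-0.4,0],[0.055,-0.47,0],[0.062,-0.54,0],[0.07,-0.6,0],[0.076,-0.66,0],[0.083,-0.72,0],[0.09,-0.78,0],[0.098,-0.84,0]]}' 58; python3 -m handwheel '{"hand":[0,0,0,0,0,0,0,0],"translation":[[0,0,0],[0,0,0],[0,0,0],[0,0,0],[0,0,0],[0,0,0],[0,0,0],[0,0,0]],"turn":[[0.007,-0.06,0],[0.014,-0.12,0],[0.021,-0.18,0],[0.03,-0.26,0],[0.04,-0.34,0],[0.04,-0.34,0],[0.04,-0.34,0],[0.04,-0.34,0]]}' 58;  python3 -m handwheel '{"hand":[0,0,0,0,0,0,0,0,0,0,0,0],"translation":[[0,0,15],[0,0,30],[0,0,45],[0,0,50],[0,10,50],[0,30,50],[4,60,50],[8,95,50],[14,135,50],[20,170,50],[26,205,50],[32,240,50]],"turn":[[-0.01,0.08,0],[-0.02,0.16,0],[-0.03,0.25,0],[-0.04,0.34,0],[-0.05,0.44,0],[-0.06,0.55,0],[-0.075,0.66,0],[-0.09,0.77,0],[-0.102,0.885,0],[-0.104,0.9,0],[-0.104,0.9,0],[-0.104,0.9,0]]}' 58;  python3 sc.py d3 side; python3 tilt.py t3; python3 hop.py e5 wrist top
```

```text
time: 26.25
position: [0.4982, -0.3832, 0.212]
tool_rot: [0.966, 0.058, 0.252, -0.015]
ft_force: [0.1, -0.3, -1.8]
grip_width: 0.0197
grip_force: 58.0
time: 26.92
position: [0.4984, -0.3846, 0.2119]
tool_rot: [0.91, 0.054, 0.411, -0.024]
ft_force: [-0.4, -1.2, -1.9]
grip_width: 0.0196
grip_force: 58.0
time: 27.92
position: [0.5312, -0.1421, 0.2628]
tool_rot: [0.998, 0.058, -0.027, 0.002]
ft_force: [-0.3, 0.1, -2.0]
grip_width: 0.0194
grip_force: 58.0
d3side 101 [38 37 26  0  0] [ 5 18 28 23 27]
t3 floor 1494 1491 slope x,y [ 0.0398 -0.0019] z at tcp -0.08798712607935837
post back x [0.0615 0.063 ] [-0.0405  0.0605] 293
e5wrist 351 [ 86 123 142   0   0   0   0]
  ball [0.056 0.046 0.032] 151
  ball [-0.051 -0.056  0.032] 100
  ball [-0.052 -0.004  0.032] 98
e5top 234 [ 41  61 132   0   0   0   0]
  ball [0.055 0.045 0.032] 117
```

```bash
python3 -m handwheel '{"hand":[0,0,0,0,0,0,0,0,0,0,0,0],"translation":[[0,35,0],[0,75,0],[0,115,0],[0,155,0],[-2,195,0],[-2,235,0],[-3,275,0],[-4,315,0],[-5,350,0],[-6,370,0],[-6,379,-10],[-6,380,-50]],"turn":[[0,0,-0.02],[0,0,-0.04],[0,0,-0.06],[0,0,-0.08],[0,0,-0.1],[0,0,-0.12],[0,0,-0.14],[0,0,-0.16],[0,0,-0.18],[0,0,-0.2],[0,0,-0.23],[0,0,-0.23]]}' 58; python3 -m handwheel '{"hand":[0,0,0,0],"translation":[[0,0,-40],[0,0,-74],[0,0,-74],[0,0,-74]],"turn":[[0,0,0],[0,0,0],[0,0,0],[0,0,0]]}' 58
cat > lat3.py <<'E'
import sys
from f2 import *
from scipy.spatial.transform import Rotation as R
f=sys.argv[1];X=[]
for i in range(4): camera('wrist');X.append(robot.get_obs()['position'])
snap('wrist',f);o=robot.get_obs();X.append(o['position'])
x=np.mean(X[1:],0);M=R.from_quat(o['tool_rot']).as_matrix();yaw=np.arctan2(M[1,0],M[0,0]);print('tcp',x,'yaw',yaw,'rz',M[:,2]);T=[.5177,.2792,-1.6870]
print('tray frame',loc(x[None],T))
Q,C=pts([f]);L=np.c_[loc(Q,[x[0],x[1],-.116]),Q[:,2]-x[2]]
m=(L[:,0]>.02)&(L[:,0]<.045)&(np.abs(L[:,1])<.05)&(L[:,2]>-.08)&(L[:,2]<-.058);r=[np.percentile(L[m,1],[1,99]).round(4)]
for lo,hi in ((-.135,-.10),(-.055,-.03),(.03,.055),(.1,.135)):
    k=(Q[:,2]>.027)&(Q[:,2]<.038)&(C.max(1)<120)&(L[:,1]>lo)&(L[:,1]<hi)&(L[:,0]>.0)&(L[:,0]<.06)
    if k.sum()>5:r.append((k.sum(),np.median(L[k,1]).round(4)))
print(r)
E
python3 lat3.py h1
```

```text
time: 29.12
position: [0.5301, 0.2376, 0.2177]
tool_rot: [0.998, -0.057, -0.018, -0.005]
ft_force: [2.1, 0.4, -2.6]
grip_width: 0.0196
grip_force: 58.0
time: 29.45
position: [0.5237, 0.2337, 0.1365]
tool_rot: [0.998, -0.058, -0.029, -0.002]
ft_force: [-0.1, 0.2, -0.7]
grip_width: 0.0197
grip_force: 58.0
tcp [0.5263 0.2349 0.1402] yaw -0.1150295573713953 rz [-0.0486  0.0088 -0.9988]
tray frame [[0.043  0.0137]]
[array([-0.0354,  0.0345]), (np.int64(154), np.float64(-0.0392)), (np.int64(73), np.float64(0.0406)), (np.int64(682), np.float64(0.1195))]
```

```bash
python3 -m handwheel '{"hand":[0,0,0,0,0,0,0,0,0,0,0,0],"translation":[[0,2,-8],[0,2,-18],[0,2,-28],[0,2,-38],[0,2,-46],[0,2,-49],[-8,3,-49],[-16,3.9,-49],[-24,4.8,-49],[-32,5.7,-49],[-40,6.6,-49],[-48,7.5,-49]],"turn":[[0,0,0],[0,0,0],[0,0,0],[0,0,0],[0,0,0],[0,0,0],[0,0,0],[0,0,0],[0,0,0],[0,0,0],[0,0,0],[0,0,0]]}' 58; python3 -m handwheel '{"hand":[0,0,0,0,0,0],"translation":[[-6,0.7,0],[-12,1.4,0],[-18,2.1,0],[-24,2.8,0],[-29,3.3,0],[-29,3.3,0]],"turn":[[0,0,0],[0,0,0],[0,0,0],[0,0,0],[0,0,0],[0,0,0]]}' 58; python3 w.py i1 side | grep -v wrist; python3 tilt.py t4
```

```text
time: 30.7
position: [0.4837, 0.2435, 0.0913]
tool_rot: [0.998, -0.057, -0.018, -0.004]
ft_force: [7.3, -1.2, 11.5]
grip_width: 0.0193
grip_force: 58.0
time: 31.2
position: [0.4543, 0.2472, 0.0912]
tool_rot: [0.998, -0.057, -0.019, -0.005]
ft_force: [7.1, -0.1, 12.1]
grip_width: 0.0195
grip_force: 58.0
tcp [0.4545 0.2472 0.0911] yaw -0.11386116935479097 rz [-0.0371  0.0114 -0.9992]
side tray (array([ 0.5177,  0.2793, -1.687 ]), np.float64(0.0015294063885198939)) 679
[[  0.4155   0.3428   0.0244 148.      -0.0513  -0.1088]
 [  0.4042   0.244    0.0287 167.       0.0482  -0.1086]
 [  0.4804   0.2296   0.0259 113.       0.0536  -0.0312]
 [  0.4425   0.1957   0.025   48.       0.0917  -0.0649]
 [  0.4848   0.2604   0.0425  57.       0.0225  -0.0305]]
[0.53   0.2374 0.2302]
t4 floor 1497 1490 slope x,y [ 0.0488 -0.0038] z at tcp -0.08757904076173031
post back x [0.0606 0.0622] [-0.0499  0.0594] 361
```

```bash
python3 -m handwheel '{"hand":[0,0,0,0,0,0,0],"translation":[[-3,0.3,1],[-6,0.7,1.5],[-9,1,1.5],[-11,1.2,1.5],[-12,1.3,1.5],[-12,1.3,1.5],[-12,1.3,1.5]],"turn":[[0,0.01,0],[0,0.01,0],[0,0.01,0],[0,0.01,0],[0,0.01,0],[0,0.01,0],[0,0.01,0]]}' 58; python3 w.py i2 side | grep -v wrist
```

```text
time: 31.88
position: [0.4419, 0.2474, 0.0915]
tool_rot: [0.998, -0.057, -0.024, -0.003]
ft_force: [10.0, -2.6, 6.5]
grip_width: 0.0196
grip_force: 58.0
tcp [0.4419 0.2474 0.0915] yaw -0.11338627535785291 rz [-0.0485  0.0093 -0.9988]
side tray (array([ 0.5175,  0.2792, -1.6854]), np.float64(0.0014899828911687368)) 661
[[  0.435    0.2368   0.0277 184.       0.0516  -0.0772]
 [  0.4156   0.343    0.0245 152.      -0.0518  -0.1086]
 [  0.4722   0.2304   0.0262  85.       0.0537  -0.0395]
 [  0.474    0.2614   0.0447  54.       0.0226  -0.0412]
 [  0.4074   0.2371   0.0238  27.       0.0544  -0.1046]]
[0.5191 0.2379 0.2297]
```

```bash
python3 -m handwheel '{"hand":[0,0,0,0,0,0,0,0,0,0,0,0],"translation":[[5,-0.6,0],[10,-1.2,2],[15,-1.8,5],[20,-2.3,9],[26,-3,15],[33,-3.8,22],[40,-4.6,31],[46,-5.3,42],[50,-5.8,56],[50,-5.8,75],[50,-5.8,95],[50,-5.8,115]],"turn":[[0,0,0],[0.003,0.03,0],[0.007,0.06,0],[0.011,0.1,0],[0.016,0.14,0],[0.02,0.18,0],[0.024,0.22,0],[0.028,0.25,0],[0.032,0.28,0],[0.032,0.28,0],[0.032,0.28,0],[0.032,0.28,0]]}' 58; python3 w.py i3 side | grep -v wrist; python3 sc.py i4 side
```

```text
time: 32.93
position: [0.4828, 0.2408, 0.2037]
tool_rot: [0.983, -0.057, -0.175, -0.009]
ft_force: [0.3, 0.3, -2.8]
grip_width: 0.0194
grip_force: 58.0
tcp [0.4847 0.2415 0.2076] yaw -0.11424260933010204 rz [-0.3371  0.0392 -0.9406]
side tray (array([ 0.5176,  0.279 , -1.6869]), np.float64(0.0012376065734729894)) 645
[[  0.4155   0.3425   0.0245 148.      -0.0513  -0.1088]]
[0.5991 0.2281 0.3171]
i4side 146 [ 2 20 57 52 15] [  0   0   3 112  31]
```

```bash
python3 -m handwheel '{"hand":[0,0,0,0,0,0,0,0,0,0,0,0],"translation":[[0,-8,10],[0,-22,20],[0,-42,30],[0,-68,38],[0,-98,42],[0,-130,42],[0,-163,42],[0,-196,42],[0,-229,42],[0,-262,42],[0,-295,42],[0,-328,42]],"turn":[[0,0,0],[0,0,0],[0,0,0],[0,0,0.01],[0,0,0.02],[0,0,0.03],[0,0,0.04],[0,0,0.05],[0,0,0.06],[0,0,0.08],[0,0,0.1],[0,0,0.11]]}' 58; python3 -m handwheel '{"hand":[0,0,0,0,0,0,0,0,0,0,0,0],"translation":[[0,-33,0],[0,-66,0],[0,-99,0],[0,-132,0],[0,-165,0],[0,-198,0],[0,-230,0],[0,-258,0],[0,-280,0],[0,-294,0],[0,-299,-6],[0,-299,-12]],"turn":[[0,0,0.01],[0,0,0.02],[0,0,0.03],[0,0,0.04],[0,0,0.05],[0,0,0.06],[0,0,0.07],[0,0,0.08],[0,0,0.09],[0,0,0.1],[0,0,0.11],[0,0,0.12]]}' 58; python3 sc.py d4 side; python3 w.py d5 side|head -1
```

```text
time: 34.03
position: [0.4833, -0.0891, 0.2465]
tool_rot: [0.985, -0.002, -0.174, -0.001]
ft_force: [0.7, 0.2, -2.0]
grip_width: 0.0196
grip_force: 58.0
time: 35.03
position: [0.4835, -0.3873, 0.2339]
tool_rot: [0.983, 0.056, -0.173, 0.009]
ft_force: [-0.2, 0.8, -3.4]
grip_width: 0.0191
grip_force: 58.0
d4side 58 [ 8  0 18 24  8] [ 0  1  3 31 23]
tcp [ 0.4833 -0.384   0.2327] yaw 0.11684468783492505 rz [-0.3412 -0.0342 -0.9394]
```

```bash
python3 -m handwheel '{"hand":[0,0,0,0,0,0,0,0,0,0,0,0],"translation":[[5,0,0],[10,0,0],[14,0,0],[14,0,-3],[14,0,-8],[14,0,-13],[14,0,-18],[14,0,-22],[14,0,-22],[14,0,-22],[14,0,-22],[14,0,-22]],"turn":[[0.01,-0.08,0],[0.02,-0.16,0],[0.028,-0.24,0],[0.037,-0.32,0],[0.046,-0.4,0],[0.055,-0.47,0],[0.062,-0.54,0],[0.07,-0.6,0],[0.076,-0.66,0],[0.083,-0.72,0],[0.09,-0.78,0],[0.098,-0.84,0]]}' 58; python3 -m handwheel '{"hand":[0,0,0,0,0,0,0,0],"translation":[[0,0,0],[0,0,0],[0,0,0],[0,0,0],[0,0,0],[0,0,0],[0,0,0],[0,0,0]],"turn":[[0.007,-0.06,0],[0.014,-0.12,0],[0.021,-0.18,0],[0.03,-0.26,0],[0.04,-0.34,0],[0.04,-0.34,0],[0.04,-0.34,0],[0.04,-0.34,0]]}' 58;  python3 -m handwheel '{"hand":[0,0,0,0,0,0,0,0,0,0,0,0],"translation":[[0,0,15],[0,0,30],[0,0,45],[0,0,50],[0,10,50],[0,30,50],[4,60,50],[8,95,50],[14,135,50],[20,170,50],[26,205,50],[32,240,50]],"turn":[[-0.01,0.08,0],[-0.02,0.16,0],[-0.03,0.25,0],[-0.04,0.34,0],[-0.05,0.44,0],[-0.06,0.55,0],[-0.075,0.66,0],[-0.09,0.77,0],[-0.102,0.885,0],[-0.104,0.9,0],[-0.104,0.9,0],[-0.104,0.9,0]]}' 58;  python3 sc.py d6 side; python3 tilt.py t5; python3 hop.py e6 wrist top; python3 w.py e7 side
```

```text
time: 36.13
position: [0.4988, -0.3835, 0.2132]
tool_rot: [0.967, 0.057, 0.247, -0.016]
ft_force: [0.0, 1.5, -1.8]
grip_width: 0.0195
grip_force: 58.0
time: 36.8
position: [0.4993, -0.3851, 0.2133]
tool_rot: [0.912, 0.053, 0.407, -0.024]
ft_force: [0.4, -0.1, -1.3]
grip_width: 0.0199
grip_force: 58.0
time: 37.8
position: [0.5321, -0.1427, 0.2642]
tool_rot: [0.998, 0.058, -0.032, 0.002]
ft_force: [1.0, -0.0, -1.5]
grip_width: 0.0193
grip_force: 58.0
d6side 84 [34 32 18  0  0] [ 5 11 21 25 22]
t5 floor 1506 1504 slope x,y [0.0526 0.0054] z at tcp -0.0876697520193967
post back x [0.0616 0.0636] [-0.0548  0.0603] 320
e6wrist 906 [105 256 140  40 365   0   0]
  ball [-0.049  0.003  0.032] 189
  ball [-0.05  -0.052  0.032] 160
  ball [0.057 0.045 0.032] 148
e6top 360 [ 49  58 132   6 108   7   0]
  ball [0.055 0.045 0.032] 122
  ball [-0.052  0.006  0.032] 25
tcp [ 0.5316 -0.1455  0.264 ] yaw 0.1161812444151775 rz [-0.0626 -0.0083 -0.998 ]
side tray (array([ 0.5177,  0.2795, -1.6882]), np.float64(0.0010912809919104635)) 554
[[  0.416    0.3425   0.0244 149.      -0.0507  -0.1085]]
[ 0.6107 -0.1364  0.4012]
```

```bash
python3 -m handwheel '{"hand":[0,0,0,0,0,0,0,0,0,0,0,0],"translation":[[0,40,0],[0,80,0],[0,120,0],[0,160,0],[0,200,0],[0,240,0],[0,280,0],[0,320,0],[1,360,0],[1,400,0],[2,440,0],[2,460,0]],"turn":[[0,0,-0.02],[0,0,-0.04],[0,0,-0.06],[0,0,-0.08],[0,0,-0.1],[0,0,-0.12],[0,0,-0.14],[0,0,-0.16],[0,0,-0.18],[0,0,-0.2],[0,0,-0.22],[0,0,-0.232]]}' 58; python3 -m handwheel '{"hand":[0,0,0,0,0,0],"translation":[[0,0,-30],[0,0,-70],[0,0,-105],[0,0,-125],[0,0,-125],[0,0,-125]],"turn":[[0,0,0],[0,0,0],[0,0,0],[0,0,0],[0,0,0],[0,0,0]]}' 58; python3 lat3.py h2
```

```text
time: 39.05
position: [0.534, 0.3174, 0.2636]
tool_rot: [0.998, -0.059, -0.031, -0.004]
ft_force: [0.4, 0.2, -1.4]
grip_width: 0.0197
grip_force: 58.0
time: 39.55
position: [0.5336, 0.3129, 0.1373]
tool_rot: [0.998, -0.06, -0.033, -0.002]
ft_force: [1.1, 0.0, -0.8]
grip_width: 0.0194
grip_force: 58.0
tcp [0.535  0.3142 0.1403] yaw -0.11763794288820072 rz [-0.0595  0.0103 -0.9982]
tray frame [[-0.0368  0.0131]]
[array([-0.0351,  0.0344]), (np.int64(734), np.float64(-0.1177)), (np.int64(63), np.float64(-0.0386)), (np.int64(189), np.float64(0.0413))]
```

```bash
python3 -m handwheel '{"hand":[0,0,0,0,0,0,0,0,0,0,0,0],"translation":[[0,2,-8],[0,2,-18],[0,2,-28],[0,2,-38],[0,2,-45],[0,2,-48],[-8,3,-48],[-16,3.9,-48],[-24,4.8,-48],[-32,5.7,-48],[-40,6.6,-48],[-48,7.5,-48]],"turn":[[0,0,0],[0,0,0],[0,0,0],[0,0,0],[0,0,0],[0,0,0],[0,0,0],[0,0,0],[0,0,0],[0,0,0],[0,0,0],[0,0,0]]}' 58; python3 -m handwheel '{"hand":[0,0,0,0,0,0,0,0,0],"translation":[[-6,0.7,0],[-12,1.4,0],[-18,2.1,0],[-24,2.8,0],[-29,3.3,0.5],[-34,3.8,0.5],[-38,4.2,0.5],[-40,4.5,0.5],[-40,4.5,0.5]],"turn":[[0,0,0],[0,0,0],[0,0,0],[0,0,0],[0,0,0],[0,0,0],[0,0,0],[0,0,0],[0,0,0]]}' 58; python3 w.py j1 side | grep -v wrist; python3 tilt.py t6
```

```text
time: 40.8
position: [0.4855, 0.3221, 0.0906]
tool_rot: [0.998, -0.058, -0.031, -0.003]
ft_force: [4.5, -0.3, 6.0]
grip_width: 0.0198
grip_force: 58.0
time: 41.55
position: [0.4503, 0.3259, 0.0921]
tool_rot: [0.998, -0.057, -0.026, -0.003]
ft_force: [11.5, -5.6, 4.8]
grip_width: 0.0193
grip_force: 58.0
tcp [0.4504 0.3259 0.092 ] yaw -0.11505287309759352 rz [-0.0511  0.0093 -0.9987]
side tray (array([ 0.5176,  0.2796, -1.6865]), np.float64(0.0017661909845679419)) 601
[[  0.4361   0.333    0.0279 184.      -0.0436  -0.0871]
 [  0.4782   0.3083   0.0254 112.      -0.024   -0.0425]
 [  0.4344   0.3129   0.0238  56.      -0.0235  -0.0865]
 [  0.4803   0.3381   0.0403  62.      -0.0538  -0.0439]]
[0.528  0.3163 0.23  ]
t6 floor 1465 1461 slope x,y [ 0.0788 -0.0056] z at tcp -0.08787471664753925
post back x [0.0612 0.0636] [-0.0778  0.0595] 439
```

```bash
python3 -m handwheel '{"hand":[0,0,0,0,0,0,0,0,0,0,0,0],"translation":[[5,-0.6,0],[10,-1.2,2],[15,-1.8,5],[20,-2.3,9],[26,-3,15],[33,-3.8,22],[40,-4.6,31],[46,-5.3,42],[50,-5.8,56],[50,-5.8,75],[50,-5.8,95],[50,-5.8,115]],"turn":[[0,0.02,0],[0.003,0.05,0],[0.007,0.08,0],[0.011,0.12,0],[0.016,0.16,0],[0.02,0.2,0],[0.024,0.24,0],[0.028,0.27,0],[0.032,0.3,0],[0.034,0.31,0],[0.034,0.31,0],[0.034,0.31,0]]}' 58; python3 w.py j2 side | grep -v wrist; python3 sc.py j3 side
```

```text
time: 42.65
position: [0.4914, 0.3198, 0.2038]
tool_rot: [0.98, -0.058, -0.192, -0.009]
ft_force: [-0.1, -0.4, -3.0]
grip_width: 0.0194
grip_force: 58.0
tcp [0.4932 0.3208 0.2081] yaw -0.11754620254724975 rz [-0.3683  0.0425 -0.9287]
side tray (array([ 0.5176,  0.2793, -1.6848]), np.float64(0.0013769205424647227)) 566
[0.6112 0.3068 0.3137]
j3side 132 [ 0  6 44 65 17] [  0   0   0 103  29]
```

```bash
python3 -c "
from hop import *
for f in ('e6wrist','e6top'):
  Q,C=pts([f]);L=loc(Q,S)-[0,-.0625];m=(np.abs(L[:,0])<.07)&(np.abs(L[:,1])<.062)&(Q[:,2]>.062)&(Q[:,2]<.12);R=np.c_[L[m],Q[m,2]]
  s=least_squares(lambda c:np.linalg.norm(R-c,axis=1)-.022,np.r_[R[:,:2].mean(0),R[:,2].max()-.022],loss='soft_l1',f_scale=.002);print(f,len(R),R.mean(0),R.max(0),s.x,np.median(np.abs(s.fun)))
"
python3 -m handwheel '{"hand":[0,0,0,0,0,0,0,0,0,0,0,0],"translation":[[0,-8,10],[0,-22,20],[0,-42,30],[0,-72,38],[0,-105,42],[0,-140,42],[0,-175,42],[0,-210,42],[0,-245,42],[0,-280,42],[0,-315,42],[0,-350,42]],"turn":[[0,0,0],[0,0,0],[0,0,0],[0,0,0.01],[0,0,0.02],[0,0,0.03],[0,0,0.04],[0,0,0.05],[0,0,0.06],[0,0,0.08],[0,0,0.1],[0,0,0.11]]}' 58; python3 -m handwheel '{"hand":[0,0,0,0,0,0,0,0,0,0,0,0],"translation":[[0,-35,0],[0,-70,0],[-1,-105,0],[-1,-140,0],[-2,-175,0],[-2,-210,0],[-3,-245,0],[-3,-280,0],[-4,-313,0],[-5,-338,0],[-5,-352,-6],[-5,-356,-12]],"turn":[[0,0,0.01],[0,0,0.02],[0,0,0.03],[0,0,0.04],[0,0,0.05],[0,0,0.06],[0,0,0.07],[0,0,0.08],[0,0,0.09],[0,0,0.1],[0,0,0.11],[0,0,0.122]]}' 58; python3 sc.py d7 side; python3 w.py d8 side|head -1
```

```text
e6wrist 405 [-0.0566 -0.0188  0.083 ] [-0.0459 -0.0049  0.0894] [-0.0524 -0.0259  0.0662] 0.0003526878305463235
e6top 120 [-0.0555 -0.0204  0.0842] [-0.04   -0.0015  0.0947] [-0.0554 -0.0232  0.0671] 0.0013316035516797563
time: 43.75
position: [0.4929, -0.0318, 0.247]
tool_rot: [0.982, -0.004, -0.189, -0.001]
ft_force: [0.3, 0.2, -2.5]
grip_width: 0.0197
grip_force: 58.0
time: 44.75
position: [0.4883, -0.3881, 0.2344]
tool_rot: [0.981, 0.055, -0.187, 0.011]
ft_force: [0.9, 0.0, -2.5]
grip_width: 0.0198
grip_force: 58.0
d7side 55 [ 2  2 17 26  8] [ 0  2  1 29 23]
tcp [ 0.4882 -0.3843  0.2331] yaw 0.1149368150779021 rz [-0.3686 -0.0378 -0.9288]
```

```bash
python3 -m handwheel '{"hand":[0,0,0,0,0,0,0,0,0,0,0,0],"translation":[[6,-3,0],[12,-6,0],[18,-10,0],[22,-10,-3],[22,-10,-8],[22,-10,-13],[22,-10,-18],[22,-10,-20],[22,-10,-20],[22,-10,-20],[22,-10,-20],[22,-10,-20]],"turn":[[0.01,-0.08,0],[0.02,-0.16,0],[0.028,-0.24,0],[0.037,-0.32,0],[0.046,-0.4,0],[0.055,-0.47,0],[0.062,-0.54,0],[0.067,-0.58,0],[0.072,-0.62,0],[0.076,-0.66,0],[0.081,-0.7,0],[0.085,-0.74,0]]}' 58; python3 -m handwheel '{"hand":[0,0,0,0,0,0,0,0,0,0],"translation":[[0,0,0],[0,0,0],[0,0,0],[0,0,0],[0,0,0],[0,0,0],[0,0,0],[0,0,0],[0,0,0],[0,0,0]],"turn":[[0.005,-0.04,0],[0.01,-0.08,0],[0.014,-0.12,0],[0.02,-0.17,0],[0.026,-0.22,0],[0.032,-0.28,0],[0.042,-0.36,0],[0.05,-0.44,0],[0.05,-0.44,0],[0.05,-0.44,0]]}' 58;  python3 -m handwheel '{"hand":[0,0,0,0,0,0,0,0,0,0,0,0],"translation":[[0,0,15],[0,0,30],[0,0,45],[0,0,50],[0,10,50],[0,30,50],[-4,60,50],[-8,95,50],[-10,135,50],[-12,170,50],[-15,205,50],[-20,240,50]],"turn":[[-0.01,0.08,0],[-0.02,0.16,0],[-0.03,0.25,0],[-0.04,0.34,0],[-0.05,0.44,0],[-0.06,0.55,0],[-0.075,0.66,0],[-0.09,0.77,0],[-0.102,0.87,0],[-0.104,0.895,0],[-0.104,0.895,0],[-0.104,0.895,0]]}' 58;  python3 sc.py d9 side; python3 tilt.py t7; python3 hop.py e8 wrist top; python3 w.py e9 side
```

```text
time: 45.85
position: [0.5119, -0.3922, 0.2153]
tool_rot: [0.981, 0.057, 0.183, -0.012]
ft_force: [0.7, 0.0, -3.0]
grip_width: 0.0196
grip_force: 58.0
time: 46.68
position: [0.5116, -0.3934, 0.2147]
tool_rot: [0.918, 0.052, 0.393, -0.024]
ft_force: [0.4, 0.0, -1.9]
grip_width: 0.0196
grip_force: 58.0
time: 47.68
position: [0.493, -0.1526, 0.2666]
tool_rot: [0.997, 0.058, -0.044, 0.005]
ft_force: [-0.4, 0.1, -1.7]
grip_width: 0.0192
grip_force: 58.0
d9side 89 [35 33 21  0  0] [ 4 12 21 31 21]
t7 floor 1499 1497 slope x,y [0.066  0.0031] z at tcp -0.08780582822768399
post back x [0.061  0.0632] [-0.0693  0.0594] 356
e8wrist 3131 [ 158  798 1050  396  729    0    0]
  ball [-0.05  -0.001  0.032] 1007
  ball [-0.051 -0.048  0.032] 320
  ball [0.01  0.046 0.032] 194
  ball [0.057 0.047 0.032] 190
  ball [-0.052  0.047  0.032] 143
e8top 491 [ 35 114 220   6 106  10   0]
  ball [0.006 0.049 0.032] 130
  ball [0.055 0.045 0.032] 103
  ball [-0.051  0.003  0.032] 26
tcp [ 0.4928 -0.1551  0.2667] yaw 0.11620164454992413 rz [-0.0866 -0.0159 -0.9961]
side tray (array([ 0.5177,  0.2794, -1.688 ]), np.float64(0.001233226883760083)) 555
[ 0.5752 -0.1449  0.4019]
```

```bash
python3 -m handwheel '{"hand":[0,0,0,0,0,0,0,0,0,0,0,0],"translation":[[-2,35,0],[-4,70,0],[-6,105,0],[-8,140,0],[-10,165,0],[-11,178,-20],[-11,178,-60],[-11,178,-100],[-11,178,-135],[-11,178,-155],[-11,178,-165],[-11,178,-165]],"turn":[[0.002,-0.02,0],[0.002,-0.02,0],[0.002,-0.02,0],[0.002,-0.02,0],[0.002,-0.02,0],[0.002,-0.02,0],[0.002,-0.02,0],[0.002,-0.02,0],[0.002,-0.02,0],[0.002,-0.02,0],[0.002,-0.02,0],[0.002,-0.02,0]]}' 58; python3 lat3.py k1 | head -1; python3 tilt.py t8
```

```text
time: 48.93
position: [0.4808, 0.0216, 0.0988]
tool_rot: [0.998, 0.057, -0.036, 0.003]
ft_force: [0.8, 0.3, -0.9]
grip_width: 0.0195
grip_force: 58.0
tcp [0.4825 0.0218 0.1018] yaw 0.11441715040470471 rz [-0.0648 -0.0117 -0.9978]
t8 floor 1492 1489 slope x,y [ 0.0694 -0.0021] z at tcp -0.08765239057141602
post back x [0.0614 0.0636] [-0.0706  0.0597] 413
```

```bash
python3 -m handwheel '{"hand":[0,0,0,0.3,0.5,0.7,0.8,0.8,0.8,0.8,0.8,0.8],"translation":[[0,0,-5],[0,0,-9],[0,0,-10.5],[0,0,-10.5],[0,0,-10.5],[0,0,-10.5],[0,0,-10.5],[0,0,-10.5],[0,0,-10.5],[0,0,-10.5],[0,0,-10.5],[0,0,-10.5]],"turn":[[0,0,0],[0,0,0],[0,0,0],[0,0,0],[0,0,0],[0,0,0],[0,0,0],[0,0,0],[0,0,0],[0,0,0],[0,0,0],[0,0,0]]}' 58;python3 -m handwheel '{"hand":[0.8,0.8,0.8,0.8,0.8,0.6,0.4,0.2,0.0,0.0,0,0],"translation":[[0,0,15],[0,0,40],[0,0,75],[0,0,110],[0,0,115],[0,-40,115],[0,-80,115],[-1,-120,115],[-2,-160,115],[-3,-200,115],[-5,-225,115],[-5,-225,115]],"turn":[[0,0,0],[0,0,0],[0,0,0],[0,0,0],[0.007,-0.065,0],[0.007,-0.065,0],[0.007,-0.065,0],[0.007,-0.065,0],[0.007,-0.065,0],[0.007,-0.065,0],[0.007,-0.065,0],[0.007,-0.065,0]]}' 10; python3 -c "
from f2 import *
snap('side','l1');snap('wrist','l2');o=robot.get_obs();print(o['position'])
for f in ('l1','l2'):
  Q,C=pts([f]);print(scoop(Q,C,.48,.03))
  R,_=mat(Q,C);print(cv2.minAreaRect(R[:,:2].astype(np.float32)))
a=cv2.imread('pics/l1.png')[120:270,250:450];cv2.imwrite('pics/l1c.png',np.vstack([cv2.resize(a,(400,300),interpolation=2),cv2.resize(cv2.imread('pics/l2.png'),(400,250))]))"
```

```text
time: 50.23
position: [0.4809, 0.0224, 0.09]
tool_rot: [0.998, 0.057, -0.035, 0.003]
ft_force: [0.4, 0.4, 0.1]
grip_width: 0.0674
grip_force: 0.0
time: 51.23
position: [0.4766, -0.2083, 0.2053]
tool_rot: [0.998, 0.055, -0.001, 0.004]
ft_force: [0.7, 0.7, 0.8]
grip_width: 0.0306
grip_force: 0.0
[ 0.4754 -0.2033  0.2048]
('bar', 231, array([0.4496, 0.0289]), (0.08937489986419678, 0.02132416144013405), 10.149931907653809, 'yaw', np.float64(0.17722212536397772), 'grip', array([0.4368, 0.0266]), 'zmax', np.float64(0.10850097912039702))
((0.46990320086479187, 0.02320021390914917), (0.1796717792749405, 0.15444578230381012), 5.918177604675293)
('bar', 4147, array([0.4547, 0.0229]), (0.09224493056535721, 0.021152794361114502), 8.363112449645996, 'yaw', np.float64(0.16528362082941628), 'grip', array([0.4419, 0.0208]), 'zmax', np.float64(0.10625601666278348))
((0.4729475677013397, 0.020332902669906616), (0.18473491072654724, 0.1500745713710785), 5.713079452514648)
```

View pics/l1c.png

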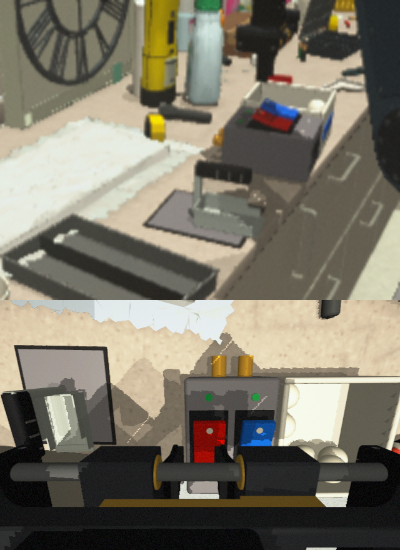

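The scoop stands upright, but it was nudged about 40 mm toward the robot (handle centre near x 0.44, while the mat centre is near 0.479). That is too close to the 45 mm limit, so I'll regrasp it and recentre it. All the salt is in the hopper.

```bash
python3 -m handwheel '{"hand":[0.4,0.6,0.8,0.8,0.8,0.8,0.8,0.8,0.8,0.8,0.8,0.8],"translation":[[-6,38,0],[-12,78,0],[-18,118,0],[-24,158,0],[-30,198,0],[-36,227,0],[-36,227,-20],[-36,227,-55],[-36,227,-90],[-36,227,-110],[-36,227,-115],[-36,227,-115]],"turn":[[0,0,0.03],[0,0,0.058],[0,0,0.058],[0,0,0.058],[0,0,0.058],[0,0,0.058],[0,0,0.058],[0,0,0.058],[0,0,0.058],[0,0,0.058],[0,0,0.058],[0,0,0.058]]}' 40; python3 -m handwheel '{"hand":[0,0,0,0,0,0,0,0,0,0,0,0],"translation":[[0,0,0],[0,0,0],[0,0,0],[0,0,0],[0,0,0],[0,0,0],[0,0,0],[0,0,0],[0,0,0],[0,0,0],[0,0,0],[0,0,0]],"turn":[[0,0,0],[0,0,0],[0,0,0],[0,0,0],[0,0,0],[0,0,0],[0,0,0],[0,0,0],[0,0,0],[0,0,0],[0,0,0],[0,0,0]]}' 40; python3 -m handwheel '{"hand":[0,0,0,0,0,0,0,0],"translation":[[0,0,5],[0,0,10],[12,0,12],[25,0,12],[37,0,12],[38,0,6],[38,0,1],[38,0,0]],"turn":[[0,0,0],[0,0,0],[0,0,0],[0,0,-0.03],[0,0,-0.06],[0,0,-0.06],[0,0,-0.06],[0,0,-0.06]]}' 40; python3 -c "
from f2 import *
snap('side','n1')
Q,C=pts(['n1']);m=(np.abs(Q[:,0]-.48)<.1)&(np.abs(Q[:,1]-.02)<.06)&(Q[:,2]>.003);R=Q[m]
for a in (.003,.01,.02,.03): k=R[(R[:,2]>a)&(R[:,2]<a+.01)];print(a,len(k),k.min(0).round(3),k.max(0).round(3))"; python3 tilt.py n2
```

```text
time: 52.33
position: [0.4382, 0.0258, 0.089]
tool_rot: [0.996, 0.087, -0.004, 0.001]
ft_force: [-0.6, 0.9, -0.1]
grip_width: 0.0694
grip_force: 0.0
time: 53.33
position: [0.4401, 0.0242, 0.0901]
tool_rot: [0.996, 0.086, -0.002, 0.002]
ft_force: [-0.3, -0.6, 1.1]
grip_width: 0.0192
grip_force: 39.8
time: 54.0
position: [0.4777, 0.0241, 0.0899]
tool_rot: [0.998, 0.057, -0.002, 0.002]
ft_force: [-0.1, -1.7, 11.1]
grip_width: 0.0195
grip_force: 39.8
0.003 508 [ 0.382 -0.038  0.003] [0.579 0.08  0.013]
0.01 155 [ 0.424 -0.016  0.01 ] [0.528 0.066 0.02 ]
0.02 132 [ 0.431 -0.016  0.02 ] [0.536 0.065 0.03 ]
0.03 105 [ 0.449 -0.013  0.03 ] [0.537 0.065 0.04 ]
n2 floor 1546 1539 slope x,y [ 0.006  -0.0071] z at tcp -0.08608704669264046
post back x [0.0605 0.0607] [-0.0056  0.0603] 196
```

```bash
python3 -m handwheel '{"hand":[0.3,0.5,0.8,0.8,0.8,0.8,0.8,0.8,0.8,0.8,0.8,0.8],"translation":[[0,0,1],[0,0,1],[0,0,1],[0,0,1],[0,0,1],[0,0,1],[0,0,1],[0,0,15],[0,0,40],[0,0,75],[0,0,110],[0,0,115]],"turn":[[0,0,0],[0,0,0],[0,0,0],[0,0,0],[0,0,0],[0,0,0],[0,0,0],[0,0,0],[0,0,0],[0,0,0],[0,0,0],[0,0,0]]}' 40; python3 -m handwheel '{"hand":[0.5,0.3,0,0,0,0,0,0,0,0,0,0],"translation":[[0,-35,0],[1,-70,0],[2,-110,0],[3,-150,0],[4,-190,0],[5,-225,0],[6,-242,0],[6,-242,0],[6,-242,0],[6,-242,0],[6,-242,0],[6,-242,0]],"turn":[[0,0,0],[0,0,0],[0,0,0],[0,0,0],[0,0,0],[0,0,0],[0,0,0],[0,0,0],[0,0,0],[0,0,0],[0,0,0],[0,0,0]]}' 10; python3 -c "
from f2 import *
snap('side','l3');snap('wrist','l4');o=robot.get_obs();print(o['position'],o['grip_width'])
for f in ('l3','l4'):
  Q,C=pts([f]);print(scoop(Q,C,.48,.03))
  R,_=mat(Q,C);print(cv2.minAreaRect(R[:,:2].astype(np.float32)))"
```

```text
time: 55.1
position: [0.4811, 0.024, 0.21]
tool_rot: [0.998, 0.057, 0.003, 0.003]
ft_force: [0.4, -0.1, -0.5]
grip_width: 0.0694
grip_force: 0.0
time: 56.1
position: [0.4837, -0.216, 0.2049]
tool_rot: [0.998, 0.057, -0.002, 0.001]
ft_force: [0.3, 0.4, 0.0]
grip_width: 0.0022
grip_force: 0.0
[ 0.484  -0.2164  0.2051] 0.000760573762590424
('bar', 214, array([0.4864, 0.0281]), (0.09041895717382431, 0.021473804488778114), 6.838406085968018, 'yaw', np.float64(0.1178985637298214), 'grip', array([0.4735, 0.0266]), 'zmax', np.float64(0.10893950335497082))
((0.4765426516532898, 0.021817680448293686), (0.166131392121315, 0.1541278213262558), 5.038517951965332)
('bar', 4982, array([0.4908, 0.0227]), (0.09381163120269775, 0.02206159196794033), 5.298059463500977, 'yaw', np.float64(0.04766957751782779), 'grip', array([0.4778, 0.022 ]), 'zmax', np.float64(0.1064209973578707))
((0.48069044947624207, 0.021224789321422577), (0.16934260725975037, 0.14998845756053925), 5.518184661865234)
```

```bash
python3 -m handwheel '{"hand":[0,0,0,0,0,0,0,0,0,0,0],"translation":[[0,-1,-30],[0,-1,-58],[0,-1,-67],[0,-1,-73],[0,-1,-79],[0,-1,-81],[0,-1,-81],[0,-1,-81],[0,-1,-50],[0,-1,0],[0,-1,0]],"turn":[[0,0,0],[0,0,0],[0,0,0],[0,0,0],[0,0,0],[0,0,0],[0,0,0],[0,0,0],[0,0,0],[0,0,0],[0,0,0]]}'
cat > rk.py <<'E'
from f2 import *
import sys
for n in ('top','wrist','side'):
    snap(n,sys.argv[1]+n);Q,C=pts([sys.argv[1]+n])
    for nm,mm in (('red',(C[:,0]>90)&(C[:,1]<50)&(C[:,2]<60)),('blue',(C[:,2]>100)&(C[:,0]<70))):
        k=mm&(Q[:,2]>.085)&(Q[:,2]<.14)&(Q[:,0]>.37)&(Q[:,0]<.62)&(Q[:,1]>-.34)&(Q[:,1]<-.17);R=Q[k]
        if len(R)>10:print(n,nm,len(R),'slope',np.polyfit(R[:,0],R[:,2],1)[0])
E
python3 rk.py r1
```

```text
time: 57.12
position: [0.4867, -0.2206, 0.2107]
tool_rot: [0.998, 0.056, 0.002, 0.005]
ft_force: [0.5, 0.0, -0.8]
grip_width: 0.0008
grip_force: 0.0
top red 59 slope -0.1805551052204818
top blue 205 slope 0.23661823312403776
wrist red 1589 slope -0.12667160434926272
wrist blue 1324 slope 0.22479969576436376
side red 75 slope -0.22449706619216578
side blue 58 slope 0.17975717066513994
```

Red is ON. Now blue far.

```bash
python3 -m handwheel '{"hand":[0,0,0,0,0,0,0,0,0,0,0,0],"translation":[[4,-30,0],[6,-61,0],[6,-61,0],[6,-61,-30],[6,-61,-58],[6,-61,-67],[6,-61,-73],[6,-61,-79],[6,-61,-81],[6,-61,-81],[6,-61,-81],[6,-61,-40]],"turn":[[0,0,0],[0,0,0],[0,0,0],[0,0,0],[0,0,0],[0,0,0],[0,0,0],[0,0,0],[0,0,0],[0,0,0],[0,0,0],[0,0,0]]}'; python3 -m handwheel '{"hand":[0,0,0,0,0,0,0],"translation":[[0,0,40],[-5,20,80],[-10,50,90],[-10,80,90],[-10,100,90],[-10,100,90],[-10,100,90]],"turn":[[0,0,0],[0,0,0],[0,0,0],[0,0,0],[0,0,0],[0,0,0],[0,0,0]]}'; python3 rk.py r2; python3 hop.py r3 wrist top; python3 -c "
from f2 import *
for f in ('r2side','r2wrist'):
  Q,C=pts([f])
  try: print(scoop(Q,C,.48,.03))
  except Exception as e: print(e)
print(robot.get_obs()['position'])"
```

```text
time: 58.27
position: [0.4858, -0.2764, 0.1581]
tool_rot: [0.998, 0.056, -0.008, -0.004]
ft_force: [-0.2, 0.8, -0.3]
grip_width: 0.0006
grip_force: 0.0
time: 58.85
position: [0.4799, -0.1788, 0.2558]
tool_rot: [0.998, 0.058, -0.002, 0.003]
ft_force: [-0.8, 0.3, -0.1]
grip_width: 0.0007
grip_force: 0.0
top red 23 slope -0.18760309083130866
top blue 166 slope -0.17978955953082829
wrist red 2031 slope -0.1509427050072717
wrist blue 2047 slope -0.1698081675448414
side red 88 slope -0.2219107052960153
side blue 61 slope -0.2228523795969596
r3wrist 3366 [ 134  874 1486  344  528    0    0]
  ball [-0.048 -0.001  0.032] 1056
  ball [0.01  0.046 0.032] 358
  ball [-0.051 -0.05   0.032] 405
  ball [0.059 0.043 0.032] 327
  ball [-0.053  0.046  0.032] 303
r3top 493 [ 40 111 220   5 103  14   0]
  ball [0.007 0.046 0.032] 132
  ball [0.057 0.045 0.032] 96
  ball [-0.049  0.004  0.032] 25
('bar', 219, array([0.4861, 0.0287]), (0.09035085141658783, 0.021555522456765175), 4.517603874206543, 'yaw', np.float64(0.1052146002119166), 'grip', array([0.4732, 0.0273]), 'zmax', np.float64(0.1083408027471835))
('bar', 3255, array([0.4904, 0.0226]), (0.09364534169435501, 0.020562971010804176), 5.646591663360596, 'yaw', np.float64(0.08553532375630478), 'grip', array([0.4774, 0.0214]), 'zmax', np.float64(0.10686685520206218))
[ 0.4801 -0.1808  0.2549]
```

Both rockers have their far ends down, the scoop is centred, and the arm is clear.

```bash
python3 -c "
from rig import hand_in
print(hand_in())"
```

```text
the job is handed in; nothing more can be done
None
```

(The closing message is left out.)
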